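# Charge the drum tumbler with its grinding balls

### The job

Tilt the tumbler's drum up until its graduated collar reads 30 degrees against the index line, its loading position, then pour all eight ceramic grinding balls from the steel beaker into the drum. Stand the empty beaker upright on the worktop again, with the drum still at 30 degrees; do not knock the beaker hard against the tumbler, and leave the tape roll, the film roll and the marker pen where they are.

Things in the scene. Friction and masses are not known exactly. Their poses are not given: they have to be found in the camera images.
- tumbler: the inclinable drum tumbler: grey base plate 150 x 150 mm, 18 mm high, with two uprights (to y = -71 and +71 mm in its own frame) that carry the drum between them on a level tilt axis. Origin: centre of the underside; x points to the back (away from the side the drum opens to), y to the left, z up. The tilt axis runs along y at 105 mm height, x = 0. Fixed to the worktop
- drum (a joint): tilt of the drum's mouth from straight up, rad: 0 = straight up, 1.57 = level to the tumbler's front (-x). The aluminium collar (72 mm) at the right end of the axis shows it: black marks every 10 degrees, long ones at 30, 60, 90, a double one at 0; the index is the black line on the small plate over the collar's top. Stiff friction joint (about 0.35 N m), stays where left, range 0 to 1.75
- drum_mouth (a point): centre of the drum's round mouth, 55 mm from the tilt axis along the drum's own axis; its z points out of the mouth. Steel drum 104 mm across, mouth 90 mm clear, walls 4 mm, inner floor 100 mm below the mouth; a black motor (44 mm) under the floor turns with it
- drum_mid (a point): centre of the drum, on the tilt axis
- lever_grip (a point): middle of the black rubber grip (16 mm thick, 46 mm long, along the tumbler's y) at the end of the tilt lever, 105 mm from the tilt axis, 131 mm right of the tumbler's middle. The lever turns with the drum: at drum tilt T it leans T - 40 degrees from upright towards the front. Pushing the grip to the back (about 4 N) raises the mouth (T falls), pulling it forward lowers it
- cup: straight-sided steel beaker, 62 mm outside diameter (rim flared to 66 mm), 90 mm high, wall 3 mm, floor 4 mm, about 0.11 kg; the eight smooth balls fill its lower 47 mm. Origin: centre of the underside, z up through the mouth. The last balls run out only when it is tipped well past level (about 105 degrees from upright)
- cup_rim (a point): centre of the beaker's mouth, 90 mm above its underside; z points out of the mouth
- film_roll: bystander: roll of film standing on end, 52 mm across, 50 mm high; origin: centre of the underside
- pen: bystander: marker pen, 132 mm long, 13 mm high, lying flat; origin: centre of the underside
- ball1_center (a point): centre of grinding ball 1: white ceramic, 22 mm, about 21 g, all eight alike
- ball2_center (a point): centre of grinding ball 2: white ceramic, 22 mm, about 21 g, all eight alike
- ball3_center (a point): centre of grinding ball 3: white ceramic, 22 mm, about 21 g, all eight alike
- ball4_center (a point): centre of grinding ball 4: white ceramic, 22 mm, about 21 g, all eight alike
- ball5_center (a point): centre of grinding ball 5: white ceramic, 22 mm, about 21 g, all eight alike
- ball6_center (a point): centre of grinding ball 6: white ceramic, 22 mm, about 21 g, all eight alike
- ball7_center (a point): centre of grinding ball 7: white ceramic, 22 mm, about 21 g, all eight alike
- ball8_center (a point): centre of grinding ball 8: white ceramic, 22 mm, about 21 g, all eight alike
- tape_roll: bystander: roll of tape lying flat, 94 mm across, 48 mm high; origin: centre of the underside
Things that resemble listed ones, but are neither listed nor needed, are in the scene too. Leave any yellow look-alike of the cup alone.

How it is judged (in metres and radians):
On the way, in this order (a step that is already met when the one before it is completed fails the run):
1. the drum is set to its loading tilt of 30 degrees (within half a division, 5 degrees) (value of joint drum between 0.436332 and 0.610865 rad), for 0.3 s.
2. the beaker is tipped over (by 70 degrees or more) with its rim above the drum's mouth (centres within 11 cm of each other) (all of step 1 and angle between cup's own z axis and vertical above 1.22 rad and horizontal distance between cup_rim and drum_mouth below 0.11 m and height (world z) of cup_rim above 0.13 m), for 0.1 s.
At the end, for the whole second after the job is handed in: All eight balls lie in the drum (each centre within 60 mm of the drum's centre), the drum's tilt is 30 degrees within 5 degrees, and the empty beaker stands upright (within 0.1 rad) and at rest on the worktop, let go (all of step 1 and distance between each of ball1_center, ball2_center, ball3_center, ball4_center, ball5_center, ball6_center, ball7_center, ball8_center and drum_mid below 0.06 m and angle between cup's own z axis and vertical below 0.1 rad and height (world z) of cup between -0.006 and 0.006 m and linear speed of cup below 0.02 m/s); the robot touches nothing.
It fails at once if the beaker is knocked hard against the tumbler (more than 20 N) (contact force between cup and tumbler above 20 N).
It fails at once if the tape roll is shifted by more than 30 mm (distance of tape_roll from where it was at the start of the episode above 0.03 m).
It fails at once if the film roll is shifted by more than 30 mm (distance of film_roll from where it was at the start of the episode above 0.03 m).
It fails at once if the marker pen is shifted by more than 30 mm (distance of pen from where it was at the start of the episode above 0.03 m).
It also fails if it takes over 70 s, if anything falls off the work surface, if the arm or the gripper's body presses on something with over 40 N, if the wrist force passes 120 N, or if a joint passes its speed limit or range.

### The arm

A 6-joint arm with a two-finger parallel gripper is mounted at the origin on a cart in front of the work surface, level with it; the furniture and walls round the work are solid. World frame = base frame: x ahead of the robot, y to its left, z up, the work surface at z = 0. Lengths are in mm, angles in rad, forces in N, time in s.
With the tool pointing down it reaches from about 200 to 875 mm from the base axis. Payload 3.4 kg.
Tool frame: the origin (TCP) lies midway between the tips of the shut fingers; the grasp point (between the pads) lies 19 mm behind it; z points along the fingers, y is the line along which they close (so a half turn about z gives the same grasp; the last joint's range is limited). The gripper opens to 94 mm and grips with 3 to 60 N. Pads are 16 mm wide; open, the fingers measure 119 mm over their backs; the gripper's body (75 mm by 177 mm) begins 78 mm behind the grasp point.
Start: joints at [1.122, 0.276, 1.505, -0, 1.361, -0.121], TCP at [185.147, 544.416, 177.793] pointing down, gripper open.
Joint ranges: [-2.89, 2.89], [-0.75, 2.08], [0.22, 2.7], [-1.18, 4.32], [0.11, 2.71], [-2.7, 2.7]. Speed limits (rad/s): [2.57, 2.57, 3.14, 3.14, 3.14, 3.14].

### API

Orientations are given as a rotation vector (axis times angle).
In Python, from plant import robot gives the robot as it stands.
- The arm moves only by the tool move_arm, never from a script. Its argument "deltas" is a list of rows, each a list of 2 entries, a list of its own where there are three numbers: the shift along the world's x, y, z in units of 100 mm (1.0 is 100 mm), then the turn, a rotation vector about the world's x, y, z in units of 180 degrees (1.0 is 180 degrees). In form: [[[dx, dy, dz], [ax, ay, az]], ...]. A call has 1 to 5 rows; each row shifts and turns the commanded pose from where the row before left it; what a row does not reach is not made up. A row lasts 1/8 s, in which the tool goes at most 62.5 mm and 10.7 degrees, less where a joint would pass 70% of its speed; a pose out of reach is approached as far as the arm can. A call with a number of a shift or a turn outside -1 to 1 is refused whole. A call with a gripper value outside its range is refused whole. "gripper" is the closure, from -1 (fully open) to 1 (shut), set as the call begins (left out, the last holds). The fingers move at their own pace and stop on an object; "force" is the grip in N (left out, the last holds). Time passes only in rows, so rows that do not move let the fingers close. It gives the time, the measured TCP pose, the force, the opening and the grip force at its end, in the units of the state.
- robot.sense(): the state, without advancing time (a new reading comes with each control period).
- robot.get_image(name): name is "side" or "top"; returns the picture (480x640x3 uint8, red, green, blue); there is no depth.
- robot.camera_model(name): a dict with "fx", "fy", "cx", "cy" (pixels), "world_from_camera" (4x4, takes a point from camera to world coordinates). Camera axes: x right, y down, z forward; pixel columns grow to the right and rows downward; lengths in mm; the calibration is good to about 2 mm. A picture is of the moment at which its call begins. camera_model takes no time and is no camera call.
- robot.job_done(): hands the job in; it is judged then, once.
Trained networks look in the newest picture that a camera, given by its name, has taken for a name from the list of things; names that differ only in an ending like _2 or _b are one class to them, and where a whole thing is asked for, a point or a joint stands for the part that bears it (a point fixed in the world has none). Each returns a list of dicts, best first, with "p" (0 to 1); they miss things now and then, are a little off and sometimes report something else, mostly with a low value. They report only what shows in the picture. A call takes as long as a camera call. They do not tell look-alikes from the thing itself.
- robot.find_in(name, camera): "point" ([x, y, z] in mm, in world coordinates, good to about 4 mm: the middle of the surface that is visible of it).
- robot.trace(name, camera): "mask" (480x640 bool, what is visible of it).
- robot.landmark_of(name, camera): "point" ([x, y, z] in mm, in world coordinates, good to about 4 mm: a listed point, or the origin of a listed thing).
The state is a dict: "time_s": time; "q": joint angles; "joint_vel": joint speeds; "effort": joint torques, N m; "ee_pos": TCP position; "ee_rot": TCP orientation; "wrist_force": force on the tool from outside, world axes, zero at the start; "torque": the same for the moment, N m; "width": finger opening in mm; "gripper_force": force on a finger pad.
Only numpy, scipy, OpenCV 4.12 (cv2) and the standard library are available. Lean on these libraries where they do the work, as an engineer would, in place of code of your own. Each camera call takes 0.05 s, during which the arm holds its last target. There are 200 camera calls.

## Working session

There is one attempt and no reset: what is moved stays moved. The work goes in short steps, Python scripts to look and compute and a tool call to move; the robot and the scene stay as the last step left them, time stands still between calls to the robot, and variables do not carry over. Pictures are saved under pics/ and viewed, at most 10 in all, crops included, and the job is handed in when it is done.

Besides the shell and the picture viewer there is one more tool, called as a command line: name --argument value ..., lists and objects as JSON in quotes. move_arm: Moves the arm, as the interface text tells. Shifts and turns lie within -1 to 1; 1 stands for 100 mm of shift or 180 degrees of turn. Its arguments: {"type":"object","properties":{"deltas":{"type":"array","items":{"type":"array"}},"gripper":{"type":"number"},"force":{"type":"number"}},"required":["deltas"]}

```bash
ls; mkdir -p pics
python3 - <<'E'
from plant import robot
import cv2,numpy as np
s=robot.sense(); print({k:np.round(v,3).tolist() for k,v in s.items()})
for c in("side","top"):
    im=robot.get_image(c); cv2.imwrite(f"pics/{c}0.png",im[:,:,::-1])
    m=robot.camera_model(c); print(c,m["fx"],m["cx"],m["cy"],np.round(m["world_from_camera"],3).tolist())
    for n in("tumbler","drum_mouth","drum_mid","lever_grip","cup","cup_rim","film_roll","pen","tape_roll"):
        print(n,[(np.round(d["point"]).tolist(),round(d["p"],2)) for d in robot.landmark_of(n,c)])
E
```

```text
pics
{'time_s': 0.0, 'q': [1.122, 0.277, 1.506, -0.0, 1.361, -0.121], 'joint_vel': [-0.0, 0.002, 0.0, -0.001, 0.001, -0.001], 'effort': [0.0, -40.456, -23.723, 0.07, 0.035, -0.0], 'ee_pos': [184.868, 543.816, 176.921], 'ee_rot': [-0.513, -3.099, 0.003], 'wrist_force': [-0.058, 0.023, 0.138], 'torque': [0.036, 0.033, -0.013], 'gripper_force': 0.0, 'width': 94.021}
side 571.2827774810738 309.8192815077994 244.67771271863296 [[0.997, -0.057, 0.047, 459.223], [-0.073, -0.632, 0.772, -547.978], [-0.014, -0.773, -0.634, 823.261], [0.0, 0.0, 0.0, 1.0]]
tumbler [([607.0, 236.0, 5.0], 0.91), ([498.0, 427.0, 91.0], 0.22)]
drum_mouth []
drum_mid []
lever_grip [([462.0, 220.0, 194.0], 0.6)]
cup [([495.0, 429.0, -3.0], 0.92), ([404.0, 120.0, 0.0], 0.85), ([395.0, 239.0, 1.0], 0.73)]
cup_rim [([407.0, 112.0, 88.0], 0.91), ([495.0, 426.0, 90.0], 0.67)]
film_roll [([394.0, 237.0, -1.0], 0.74)]
pen [([426.0, 310.0, 1.0], 0.62)]
tape_roll [([644.0, 452.0, 2.0], 0.59)]
top 535.1784819368542 328.0486449426357 241.83909555862763 [[-0.021, -0.991, 0.129, 375.341], [-1.0, 0.024, 0.015, 260.093], [-0.018, -0.129, -0.991, 1135.405], [0.0, 0.0, 0.0, 1.0]]
tumbler [([610.0, 242.0, 1.0], 0.71)]
drum_mouth [([578.0, 279.0, 123.0], 0.81)]
drum_mid [([609.0, 235.0, 106.0], 0.82)]
lever_grip [([464.0, 220.0, 195.0], 0.9)]
cup [([406.0, 114.0, -1.0], 0.75), ([494.0, 429.0, 2.0], 0.68)]
cup_rim [([406.0, 116.0, 90.0], 0.7), ([498.0, 428.0, 90.0], 0.67)]
film_roll [([395.0, 241.0, 2.0], 0.79)]
pen [([431.0, 310.0, -1.0], 0.79)]
tape_roll [([643.0, 455.0, -4.0], 0.65), ([464.0, 220.0, 194.0], 0.42)]
```

View pics/side0.png

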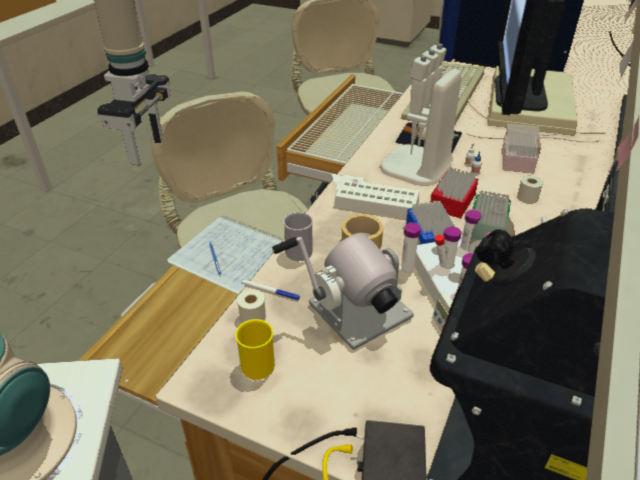

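View pics/top0.png

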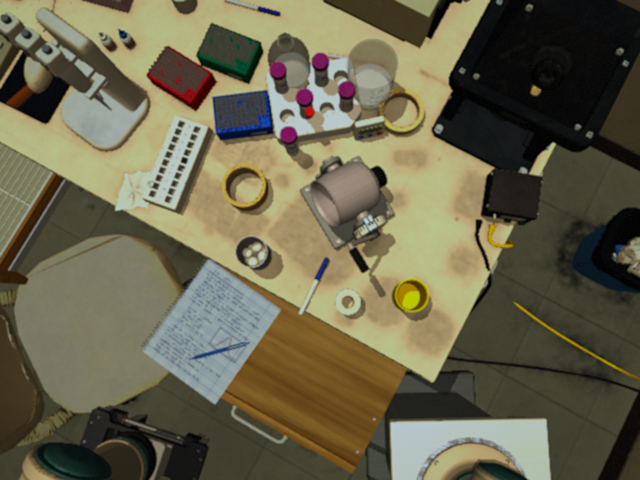

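The side view shows the grey beaker (≈298,235), the yellow look-alike (255,350), and the tumbler (360,290) with its lever grip (290,243). The top view shows the beaker with white balls (253,252), the tape roll (245,187), the film roll (348,303), the pen (315,285) and the yellow cup (411,295). Next I'll look closer at the tumbler.

```bash
cat > h.py <<'E'
from plant import robot
import cv2,numpy as np
from scipy.spatial.transform import Rotation as Ro
def proj(P,c):
    m=robot.camera_model(c); T=np.linalg.inv(np.array(m["world_from_camera"]))
    p=(T@np.r_[np.asarray(P,float),1])[:3]
    return np.array([m["fx"]*p[0]/p[2]+m["cx"],m["fy"]*p[1]/p[2]+m["cy"]])
def ray(u,c,z):
    m=robot.camera_model(c); T=np.array(m["world_from_camera"])
    d=T[:3,:3]@[(u[0]-m["cx"])/m["fx"],(u[1]-m["cy"])/m["fy"],1]
    return T[:3,3]+d*(z-T[2,3])/d[2]
def tum(mid,yaw,T):   # yaw: azimuth of front f
    f=np.array([np.cos(yaw),np.sin(yaw),0]); r=np.array([-f[1],f[0],0]); z=np.array([0,0,1.])
    mouth=mid+55*(np.sin(T)*f+np.cos(T)*z); L=T-np.radians(40)
    grip=mid+131*r+105*(np.sin(L)*f+np.cos(L)*z)
    return f,r,mouth,grip
E
python3 - <<'E'
from h import *
a=cv2.imread("pics/top0.png")[150:280,290:420]; b=cv2.imread("pics/side0.png")[225:355,265:425]
k=lambda i:cv2.resize(i,None,fx=2.7,fy=2.7,interpolation=cv2.INTER_CUBIC)
cv2.imwrite("pics/crop.png",np.hstack([k(a),k(b)]))
for c in("side","top"):
  robot.get_image(c)
  for n in("tumbler","drum_mouth","drum_mid","lever_grip","cup","cup_rim"):
    print(c,n,[(np.round(d["point"]).tolist(),round(d["p"],2)) for d in robot.landmark_of(n,c)])
E
```

```text
side tumbler [([603.0, 231.0, 2.0], 0.62)]
side drum_mouth []
side drum_mid [([604.0, 233.0, 3.0], 0.33)]
side lever_grip [([463.0, 222.0, 196.0], 0.73)]
side cup [([494.0, 430.0, -1.0], 0.87), ([406.0, 120.0, -2.0], 0.65)]
side cup_rim [([408.0, 114.0, 90.0], 0.82), ([496.0, 427.0, 91.0], 0.79)]
top tumbler [([604.0, 241.0, 0.0], 0.77)]
top drum_mouth [([579.0, 282.0, 120.0], 0.72), ([640.0, 450.0, -6.0], 0.23)]
top drum_mid [([609.0, 236.0, 106.0], 0.71)]
top lever_grip []
top cup [([404.0, 114.0, -2.0], 0.71), ([498.0, 425.0, 1.0], 0.66)]
top cup_rim [([404.0, 118.0, 90.0], 0.87), ([496.0, 426.0, 92.0], 0.59)]
```

View pics/crop.png

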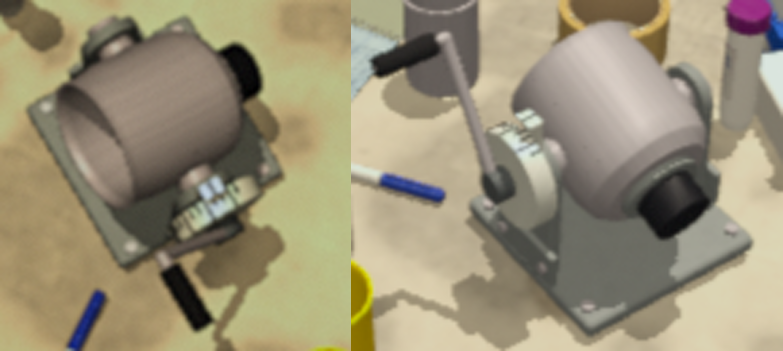

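The crop shows the base plate corners, the drum mouth facing left in the top view, the collar at about (215,195), and the lever grip at (185,295). I'll fit the tumbler pose.

Run:
```python
from h import *
from scipy.optimize import least_squares
t=lambda u,v:(290+u/2.7,150+v/2.7); s=lambda u,v:(265+(u-351)/2.7,225+v/2.7)
C=[("top",1,-1,t(25,110)),("top",1,1,t(125,267)),("top",-1,1,t(285,178)),("side",1,1,s(470,203)),("side",-1,1,s(590,331)),("side",-1,-1,s(752,238))]
G=[("top",0,t(187,295)),("side",0,s(404,54))]
def res(p,full=False):
    x,y,w,T=p; mid=np.array([x,y,105.]); f,r,m,g=tum(mid,w,T); o=[]
    for c,a,b,u in C: o+=list(proj([x,y,17]+75*(a*f+b*r),c)-u)
    for c,_,u in G: o+=list(proj(g,c)-u)
    o+=list((g-[463.5,221,195])/6)+list((m-[578.5,280.5,122])/6)
    return np.array(o)
q=least_squares(res,[607,236,2.1,1.2]); x,y,w,T=q.x
print(x,y,np.degrees([w,T])); print(np.round(q.fun,1))
mid=np.array([x,y,105.])
for d in (T,np.radians(50),np.radians(30)):
    f,r,m,g=tum(mid,w,d); print(np.degrees(d),"mouth",m.round(1),"grip",g.round(1))
print(f,r)
```

```text
605.2483450510991 234.29447544037103 [119.21704151  72.42063114]
[ 0.1 -0.7 -1.2  1.3  0.5 -1.6 -1.2 -1.1 -0.6 -0.4  1.7  0.4  0.5  1.3
  0.5  0.7 -0.  -0.3 -0.2  0.2 -0.1 -0.1]
72.42063113673235 mouth [579.7 280.1 121.6] grip [463.4 219.5 193.6]
50.0 mouth [584.7 271.1 140.4] grip [482.  186.3 208.4]
29.999999999999996 mouth [591.8 258.3 152.6] grip [499.8 154.4 208.4]
[-0.48811927  0.87277693  0.        ] [-0.87277693 -0.48811927  0.        ]
```

move_arm --deltas '[[[0.27,-0.32,0.1],[0,0,0.027]],[[0.28,-0.325,0.1],[0,0,0.027]],[[0.28,-0.325,0.1],[0,0,0.027]],[[0.28,-0.325,0.1],[0,0,0.027]],[[0.28,-0.325,0.1],[0,0,0.027]]]' --gripper -1

```text
time_s: 2.33
ee_pos: [325.0, 381.4, 228.3]
ee_rot: [-0.156, 3.137, 0.001]
wrist_force: [0.3, -0.6, -0.3]
width: 93.7
gripper_force: 0.0
```

move_arm --deltas '[[[0.28,-0.325,0.1],[0,0,0.027]],[[0.28,-0.325,0.1],[0,0,0.027]],[[0.28,-0.325,0.1],[0,0,0.027]],[[0.28,-0.325,0.1],[0,0,0.027]],[[0.28,-0.325,0.1],[0,0,0.027]]]'

```text
time_s: 2.95
ee_pos: [465.0, 218.8, 278.2]
ee_rot: [-0.812, 3.034, 0.0]
wrist_force: [-0.1, -0.0, 0.9]
width: 94.3
gripper_force: 0.0
```

```bash
cat >> h.py <<'E'
def st():
    s=robot.sense(); R=Ro.from_rotvec(s["ee_rot"]).as_matrix()
    print("t",round(s["time_s"],2),"q",np.round(s["q"],3).tolist(),"p",np.round(s["ee_pos"],1).tolist(),"y",R[:,1].round(3).tolist(),"z",R[:,2].round(3).tolist(),"w",round(s["width"],1),"F",np.round(s["wrist_force"],1).tolist())
    return s,R
E
python3 -c "
from h import *
st()"
```

```text
t 2.95 q [0.304, 0.141, 1.439, 0.0, 1.562, -1.79] p [465.0, 218.8, 278.2] y [-0.5, 0.866, 0.0] z [0.0, 0.0, -1.0] w 94.3 F [-0.1, -0.0, 0.9]
```

move_arm --deltas '[[[-0.01,0.0,-0.35],[0,0,0]],[[0,0,-0.35],[0,0,0]],[[0,0,-0.3],[0,0,0]],[[0,0,0],[0,0,0]]]'

```text
time_s: 3.45
ee_pos: [461.3, 219.3, 175.8]
ee_rot: [0.807, -3.031, 0.0]
wrist_force: [0.6, -0.1, -0.4]
width: 93.9
gripper_force: 0.0
```

move_arm --deltas '[[[0,0,0],[0,0,0]],[[0,0,0],[0,0,0]],[[0,0,0],[0,0,0]],[[0,0,0],[0,0,0]],[[0,0,0],[0,0,0]]]' --gripper 1 --force 6

```text
time_s: 4.08
ee_pos: [463.2, 219.9, 178.0]
ee_rot: [-0.808, 3.035, 0.0]
wrist_force: [0.1, 0.1, -0.4]
width: 47.4
gripper_force: 0.0
```

Run:
```python
from h import *
st()
mid=np.array([605.2,234.3,105.])
for d in (72.4,65,58,51,44,37,30): print(d,tum(mid,np.radians(119.2),np.radians(d))[3].round(1))
```

```text
t 4.08 q [0.308, 0.182, 1.632, 0.0, 1.327, -1.784] p [463.2, 219.9, 178.0] y [-0.497, 0.868, -0.0] z [0.0, 0.0, -1.0] w 47.4 F [0.1, 0.1, -0.4]
72.4 [463.4 219.5 193.7]
65 [469.2 209.1 200.2]
58 [475.  198.7 204.9]
51 [481.1 187.9 208.1]
44 [487.3 176.8 209.7]
37 [493.5 165.6 209.9]
30 [499.7 154.5 208.4]
```

move_arm --deltas '[[[0,0,0],[0,0,0]],[[0,0,0],[0,0,0]],[[0,0,0],[0,0,0]],[[0,0,0],[0,0,0]],[[0,0,0],[0,0,0]]]'

```text
time_s: 4.7
ee_pos: [463.2, 219.9, 177.8]
ee_rot: [0.808, -3.036, -0.0]
wrist_force: [-0.2, -1.0, 0.3]
width: 0.6
gripper_force: 0.0
```

Run:
```python
from h import *
for c in("side","top"):
    im=robot.get_image(c); cv2.imwrite(f"pics/{c}1.png",im[:,:,::-1])
    for n in("drum_mouth","lever_grip"):
        print(c,n,[(np.round(d["point"]).tolist(),round(d["p"],2)) for d in robot.landmark_of(n,c)])
    s=robot.sense(); u=proj(s["ee_pos"],c).astype(int); print(u)
k=lambda n:cv2.resize(cv2.imread(n),None,fx=3,fy=3,interpolation=cv2.INTER_CUBIC)
a=k("pics/top1.png")[450:1000,900:1250]; b=k("pics/side1.png")[500:1050,780:1200]
cv2.imwrite("pics/crop1.png",np.hstack([a,b]))
```

```text
side drum_mouth []
side lever_grip [([463.0, 221.0, 197.0], 0.94)]
[285 252]
top drum_mouth [([579.0, 280.0, 120.0], 0.83)]
top lever_grip [([581.0, 281.0, 123.0], 0.34)]
[359 261]
```

View pics/crop1.png

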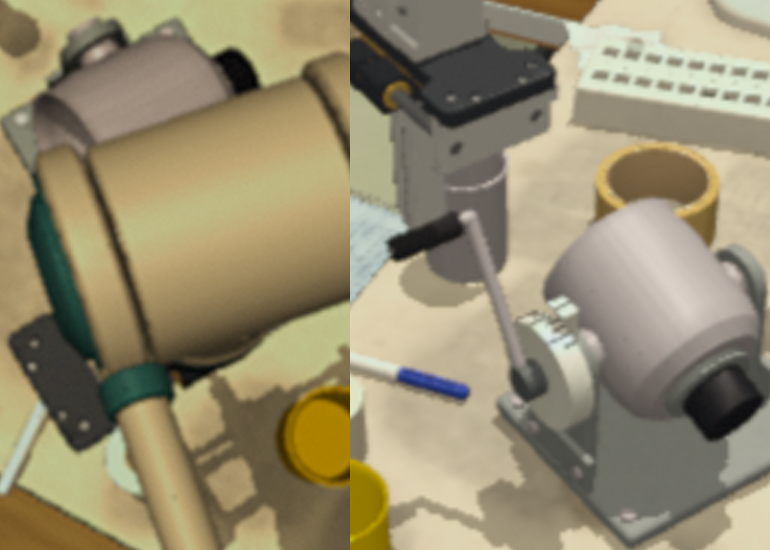

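Run:
```python
from h import *
a=cv2.imread("pics/side1.png")[165:265,250:350]
a=cv2.resize(a,None,fx=6,fy=6,interpolation=cv2.INTER_CUBIC)
T=robot.sense()["ee_pos"]; 
for z in (0,19,97): 
    for d in(-60,0,60):
        u=(proj(np.array(T)+[-.497*d*(z>90),.868*d*(z>90),z],"side")-[250,165])*6; cv2.circle(a,tuple(u.astype(int)),4,(0,0,255),-1)
cv2.imwrite("pics/crop2.png",a)
```

```text
(no output)
```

View pics/crop2.png

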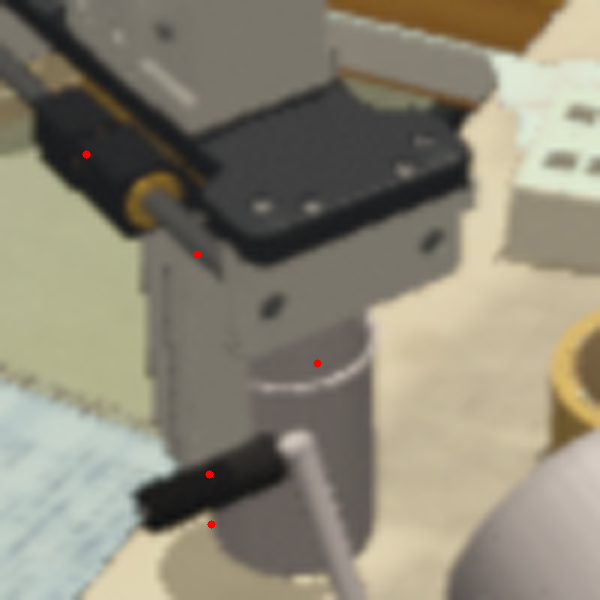

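move_arm --deltas '[[[-0.25,0.43,0],[0,0,0]],[[-0.25,0.43,0],[0,0,0]],[[0,0,0],[0,0,0]],[[0,0,0],[0,0,0]]]'

```text
time_s: 5.5
ee_pos: [413.4, 305.6, 177.8]
ee_rot: [-0.809, 3.035, -0.001]
wrist_force: [1.3, -0.2, -0.1]
width: 0.5
gripper_force: 0.0
```

Run:
```python
from h import *
s,R=st()
im=robot.get_image("side")[:,:,::-1].copy(); a=im[140:290,200:340]
a=cv2.resize(a,None,fx=4,fy=4,interpolation=cv2.INTER_CUBIC)
T=np.array(s["ee_pos"]); 
for z in (0,19,97): 
    for d in(-60,0,60):
        u=(proj(T+R[:,1]*d*(z>90)+[0,0,z],"side")-[200,140])*4; cv2.circle(a,tuple(u.astype(int)),3,(0,0,255),-1)
cv2.imwrite("pics/crop3.png",a)
```

```text
t 5.5 q [0.502, 0.184, 1.63, -0.001, 1.327, -1.59] p [413.4, 305.6, 177.8] y [-0.498, 0.867, -0.001] z [0.0, -0.001, -1.0] w 0.5 F [1.3, -0.2, -0.1]
```

View pics/crop3.png

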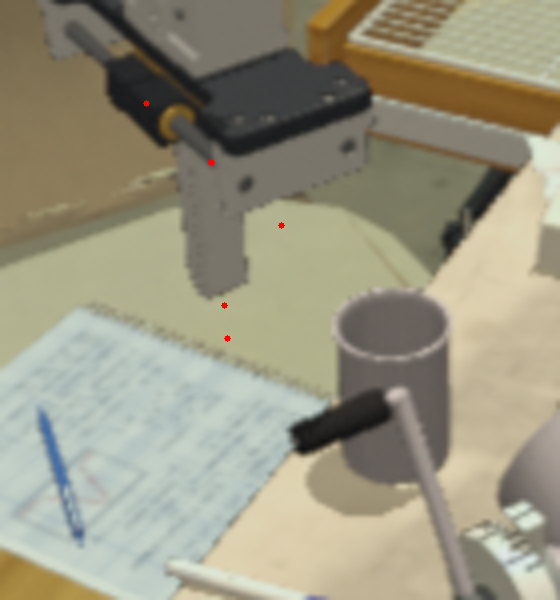

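The fingertip shows at crop (218,297), but the reported TCP projects to (227,338), about 20 mm lower. I'll check this against the first pictures from both cameras.

Run:
```python
from h import *
T=np.array([184.9,543.8,176.9]); R=Ro.from_rotvec([-0.513,-3.099,0.003]).as_matrix()
o=[]
for c,(x,y) in(("side",(80,70)),("top",(70,370))):
    a=cv2.imread(f"pics/{c}0.png")[y:y+110,x:x+140]; a=cv2.resize(a,None,fx=2.8,fy=2.8,interpolation=cv2.INTER_CUBIC)
    for d in(-47,0,47):
        u=(proj(T+R[:,1]*d,c)-[x,y])*2.8; print(c,d,u.round()); cv2.circle(a,tuple(u.astype(int)),3,(0,0,255),-1)
    o.append(a)
im=robot.get_image("top")[:,:,::-1][200:310,270:410]; a=cv2.resize(np.ascontiguousarray(im),None,fx=2.8,fy=2.8,interpolation=cv2.INTER_CUBIC)
u=(proj(robot.sense()["ee_pos"],"top")-[270,200])*2.8; cv2.circle(a,tuple(u.astype(int)),3,(0,0,255),-1)
cv2.imwrite("pics/crop4.png",np.vstack([np.hstack(o),np.hstack([a,a*0])])[:600,:800])
```

```text
side -47 [171. 296.]
side 0 [199. 264.]
side 47 [227. 234.]
top -47 [372. 179.]
top 0 [301. 155.]
top 47 [230. 131.]
```

View pics/crop4.png

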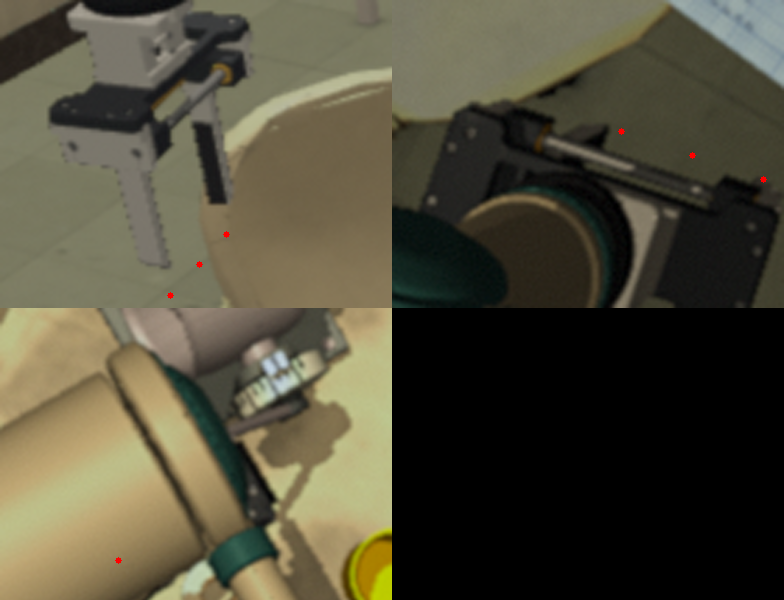

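In both views and both yaws the real fingertips sit about 24–28 mm higher than the reported TCP. That explains why the grasp closed above the grip. I'll regrasp lower.

move_arm --deltas '[[[0,0,0.4],[0,0,0]],[[0,0,0.4],[0,0,0]],[[0.17,-0.28,0],[0,0,0]],[[0.17,-0.29,0],[0,0,0]],[[0.16,-0.29,0],[0,0,0]]]' --gripper -1

```text
time_s: 6.22
ee_pos: [464.2, 217.9, 257.9]
ee_rot: [-0.806, 3.036, -0.0]
wrist_force: [0.2, 0.0, -0.3]
width: 47.1
gripper_force: 0.0
```

move_arm --deltas '[[[0,0,0],[0,0,0]],[[0,0,0],[0,0,0]],[[0,0,0],[0,0,0]],[[0,0,0],[0,0,0]],[[0,0,0],[0,0,0]]]'

```text
time_s: 6.85
ee_pos: [462.9, 220.4, 257.8]
ee_rot: [0.81, -3.035, -0.0]
wrist_force: [0.7, -0.4, 0.7]
width: 93.5
gripper_force: 0.0
```

move_arm --deltas '[[[0,0,-0.25],[0,0,0]],[[0,0,-0.25],[0,0,0]],[[0,0,-0.25],[0,0,0]],[[0,0,-0.25],[0,0,0]],[[0,0,-0.1],[0,0,0]]]'

```text
time_s: 7.48
ee_pos: [462.2, 219.9, 146.5]
ee_rot: [0.808, -3.033, 0.0]
wrist_force: [0.5, 0.1, 0.8]
width: 94.1
gripper_force: 0.0
```

move_arm --deltas '[[[0,0,0],[0,0,0]],[[0,0,0],[0,0,0]],[[0,0,0],[0,0,0]],[[0,0,0],[0,0,0]],[[0,0,0],[0,0,0]]]' --gripper 1 --force 8

```text
time_s: 8.1
ee_pos: [463.3, 220.0, 148.1]
ee_rot: [-0.808, 3.035, 0.0]
wrist_force: [0.2, -0.3, -0.5]
width: 47.1
gripper_force: 0.0
```

move_arm --deltas '[[[0,0,0],[0,0,0]],[[0,0,0],[0,0,0]],[[0,0,0],[0,0,0]],[[0,0,0],[0,0,0]],[[0,0,0],[0,0,0]]]'

```text
time_s: 8.72
ee_pos: [463.0, 220.1, 147.8]
ee_rot: [0.808, -3.036, -0.001]
wrist_force: [-0.7, 0.3, 1.2]
width: 15.3
gripper_force: 8.0
```

move_arm --deltas '[[[0.058,-0.104,0.065],[0,0,0]],[[0.058,-0.104,0.047],[0,0,0]],[[0.061,-0.108,0.032],[0,0,0]],[[0.062,-0.111,0.016],[0,0,0]],[[0.062,-0.112,0.002],[0,0,0]]]'

```text
time_s: 9.35
ee_pos: [492.7, 167.5, 165.0]
ee_rot: [-0.808, 3.036, 0.006]
wrist_force: [-2.8, 4.2, 2.8]
width: 15.7
gripper_force: 8.0
```

move_arm --deltas '[[[0.062,-0.111,-0.015],[0,0,0]],[[0,0,0],[0,0,0]],[[0,0,0],[0,0,0]]]'

```text
time_s: 9.72
ee_pos: [500.3, 153.7, 162.8]
ee_rot: [-0.808, 3.035, -0.004]
wrist_force: [0.2, -1.2, 3.9]
width: 15.6
gripper_force: 8.0
```

Run:
```python
from h import *
st()
mid=np.array([605.2,234.3,105.]); w=np.radians(119.2)
for c in("side","top"):
    im=robot.get_image(c); cv2.imwrite(f"pics/{c}2.png",im[:,:,::-1])
    for n in("drum_mouth","lever_grip"):
        for d in robot.landmark_of(n,c): print(c,n,np.round(d["point"]),round(d["p"],2))
a=cv2.imread("pics/top2.png")[150:280,290:420]; b=cv2.imread("pics/side2.png")[225:355,265:425]
k=lambda i:cv2.resize(i,None,fx=2.7,fy=2.7,interpolation=cv2.INTER_CUBIC)
cv2.imwrite("pics/crop5.png",np.hstack([k(a),k(b)]))
```

```text
t 9.72 q [0.167, 0.207, 1.638, -0.002, 1.295, -1.924] p [500.3, 153.7, 162.8] y [-0.497, 0.868, -0.003] z [0.002, -0.002, -1.0] w 15.6 F [0.2, -1.2, 3.9]
side drum_mouth [598. 260. 155.] 0.62
side lever_grip [498. 158. 210.] 0.79
top drum_mouth [592. 260. 150.] 0.94
top drum_mouth [394. 241.   4.] 0.43
```

View pics/crop5.png

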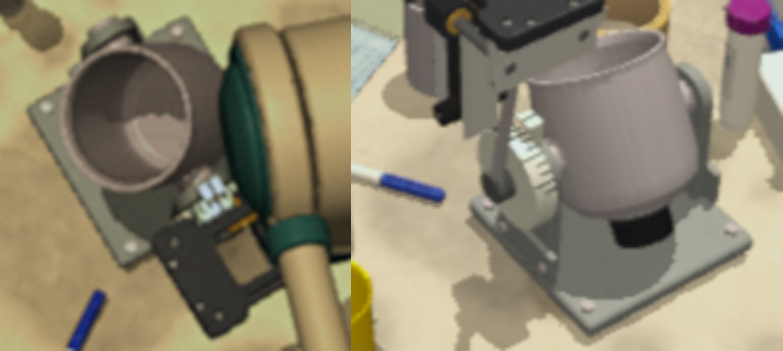

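The top view shows the drum mouth as an upright oval at (127,117). The side view shows the lever leaning slightly back, and the network puts the mouth at (595,260,152), which fits 30°. I'll release and retreat.

move_arm --deltas '[[[0,0,0],[0,0,0]],[[0,0,0],[0,0,0]],[[0,0,0],[0,0,0]],[[0,0,0],[0,0,0]]]' --gripper -0.3

```text
time_s: 10.52
ee_pos: [499.1, 155.2, 162.2]
ee_rot: [0.808, -3.035, -0.001]
wrist_force: [0.7, -0.4, 0.6]
width: 52.3
gripper_force: 0.0
```

move_arm --deltas '[[[0,0,0.3],[0,0,0]],[[0,0,0.4],[0,0,0]],[[0,0,0.4],[0,0,0]],[[-0.3,0.2,0.3],[0,0,0]],[[-0.4,0.4,0],[0,0,0]]]' --gripper -1

```text
time_s: 11.15
ee_pos: [430.9, 215.4, 304.8]
ee_rot: [-0.802, 3.032, 0.001]
wrist_force: [-0.4, 1.7, -0.9]
width: 94.0
gripper_force: 0.0
```

Run:
```python
from h import *
from scipy.optimize import least_squares
s,R=st()
D=[([1.122,.277,1.506],[184.9,543.8,176.9]),([.304,.141,1.439],[465,218.8,278.2]),([.308,.182,1.632],[463.2,219.9,178]),([.167,.207,1.638],[500.3,153.7,162.8]),([.502,.184,1.63],[413.4,305.6,177.8]),(s["q"][:3],s["ee_pos"])]
def res(p):
    a,b,c,h,d,e=p;o=[]
    for q,P in D:
        ro=c+a*np.sin(q[1])+b*np.sin(q[1]+q[2]+e); z=h+a*np.cos(q[1])+b*np.cos(q[1]+q[2]+e)
        o+=[ro*np.cos(q[0])-d*np.sin(q[0])-P[0],ro*np.sin(q[0])+d*np.cos(q[0])-P[1],z-P[2]]
    return np.array(o+[e*3])
f=least_squares(res,[400,400,50,0,70,0]);print(f.x.round(3),f.fun.round(1))
for c in("side","top"):
    robot.get_image(c)
    for n in("drum_mouth","lever_grip"):
        for d in robot.landmark_of(n,c): print(c,n,np.round(d["point"]),round(d["p"],2))
```

```text
t 11.15 q [0.319, 0.081, 1.445, 0.0, 1.61, -1.769] p [430.9, 215.4, 304.8] y [-0.495, 0.869, -0.001] z [0.005, 0.002, -1.0] w 94.0 F [-0.4, 1.7, -0.9]
[ 6.14178e+02  4.26455e+02  1.78200e+00 -2.66576e+02  6.91570e+01
  1.40000e-01] [ 0.1 -0.2  0.1  0.7 -0.2 -0.1  0.4  0.1 -0.  -0.6  0.7  0.   0.1  0.3
 -0.1 -0.4 -0.5  0.1  0.4]
side drum_mouth [595. 258. 155.] 0.73
side lever_grip [501. 154. 210.] 0.69
top drum_mouth [593. 260. 150.] 0.77
top drum_mouth [512. 435.  15.] 0.7
top lever_grip [510. 426.  32.] 0.7
top lever_grip [485. 433.  28.] 0.34
```

move_arm --deltas '[[[-0.1,0.3,0.1],[-0.048,-0.028,0]],[[-0.1,0.3,0.1],[-0.048,-0.028,0]],[[-0.1,0.3,0.1],[-0.048,-0.028,0]],[[-0.1,0.3,0.1],[-0.048,-0.028,0]],[[0,0,0],[0,0,0]]]'

```text
time_s: 12.08
ee_pos: [388.2, 339.5, 337.8]
ee_rot: [-0.732, 2.697, -0.988]
wrist_force: [-0.3, -0.6, 0.3]
width: 93.9
gripper_force: 0.0
```

Run:
```python
from h import *
st()
```

```text
t 12.07 q [1.044, 0.329, 1.278, -0.626, 1.867, -1.142] p [388.2, 339.5, 337.8] y [-0.387, 0.658, -0.646] z [0.324, -0.558, -0.764] w 93.9 F [-0.3, -0.6, 0.3]
```

```bash
cat > k.py <<'E'
from h import *
from scipy.optimize import least_squares
s=robot.sense()
D=[([1.122,.277,1.506,0,1.361,-.121],[184.9,543.8,176.9]),([.304,.141,1.439,0,1.562,-1.79],[465,218.8,278.2]),([.308,.182,1.632,0,1.327,-1.784],[463.2,219.9,178]),([.167,.207,1.638,0,1.295,-1.924],[500.3,153.7,162.8]),([.502,.184,1.63,0,1.327,-1.59],[413.4,305.6,177.8]),([0.319, 0.081, 1.445, 0.0, 1.61, -1.769],[430.9,215.4,304.8]),
([1.044,.329,1.278,-.626,1.867,-1.142],[388.2,339.5,337.8])]
def fk(q,p):
    a,b,c,H,d,e,L,g=p; A=Ro.from_euler('ZY',[q[0],0]); 
    w=np.array([c+a*np.sin(q[1])+b*np.sin(q[1]+q[2]+e),d-g,H+a*np.cos(q[1])+b*np.cos(q[1]+q[2]+e)])
    R=Ro.from_euler('ZY',[q[0],q[1]+q[2]])*Ro.from_euler('ZYZ',[q[3],q[4],q[5]+np.pi/2])
    R4=Ro.from_euler('ZY',[q[0],q[1]+q[2]])*Ro.from_euler('Z',q[3])
    return A.apply(w)+R4.apply([0,g,0])+R.apply([0,0,L]),R
P0=[614,426,2,0,69,.14,266,0]
def fit(): 
    r=lambda p:np.r_[np.concatenate([fk(q,p)[0]-P for q,P in D]),(np.array(p)-P0)[[2,5,7]]*[.02,3,.02]]
    return least_squares(r,P0)
E
python3 - <<'E'
from k import *
f=fit(); print(f.x.round(3)); print(f.fun.round(1)); print(fk(D[-1][0],f.x)[1].as_matrix().round(3))
E
```

```text
[ 6.30319e+02  4.25859e+02 -2.04000e-01  1.37335e+02  6.91450e+01
  1.46000e-01  4.17744e+02 -2.11000e-01]
[ 0.1 -0.2 -0.2 -0.1 -0.5 -0.2  0.1  0.1  0.1 -0.1  0.7  0.1 -0.1  0.1
  0.   0.2 -0.2  0.2  0.1  0.   0.  -0.   0.  -0. ]
[[-0.863 -0.387  0.324]
 [-0.505  0.659 -0.558]
 [ 0.003 -0.645 -0.764]]
```

```bash
cat > plan.py <<'E'
from k import *
P=fit().x; a,b,c,H,d,e,L,g=P
LIM=np.array([[-2.89,2.89],[-.75,2.08],[.22,2.7],[-1.18,4.32],[.11,2.71],[-2.7,2.7]])
OFF=44.  # reported TCP -> grasp point
def ik(p,R):
    w=p-L*R[:,2]; r2=w[0]**2+w[1]**2-d*d
    if r2<0: return None
    ro=np.sqrt(r2); q1=np.arctan2(w[1],w[0])-np.arctan2(d,ro)
    x,z=ro-c,w[2]-H; D2=x*x+z*z; cs=(D2-a*a-b*b)/(2*a*b)
    if abs(cs)>1: return None
    k=np.arccos(cs); q3=k-e; q2=np.arctan2(x,z)-np.arctan2(b*np.sin(k),a+b*np.cos(k))
    M=Ro.from_euler('ZY',[q1,q2+q3]).inv()*Ro.from_matrix(R); al,be,ga=M.as_euler('ZYZ')
    q4=al if al>-1.57 else al+2*np.pi
    q6=(ga-np.pi/2+np.pi)%(2*np.pi)-np.pi
    return np.array([q1,q2,q3,q4,be,q6])
def marg(q): return -9 if q is None else min((q-LIM[:,0]).min(),(LIM[:,1]-q).min())
mid=np.array([605.2,234.3,105.]); f,rr,mouth,grip=tum(mid,np.radians(119.2),np.radians(30))
Z=np.array([0,0,1.]); cup=np.array([495.5,428,0])
def Rg(az,de,flip):
    z=np.array([np.cos(az)*np.cos(de),np.sin(az)*np.cos(de),-np.sin(de)]); y=np.array([-np.sin(az),np.cos(az),0])*flip
    return np.c_[np.cross(y,z),y,z]
def gpos(th,u,zg,back=12,zl=192):
    n=np.sin(th)*u+np.cos(th)*Z; Q=mouth-back*u; Q[2]=zl
    return Q-(90-zg)*n-31*(np.cos(th)*u-np.sin(th)*Z)
def body(G,R):
    return np.array([G+R@[x,y,-t] for x in(-37,0,37) for y in(-88,-44,0,44,88) for t in(80,140,200)]+[G+R@[x,y,-t] for x in(-8,8) for y in(-59,59) for t in(-15,20,50)])
def clear(G,R):
    B=body(G,R); base=mid+rr*131; ts=np.linspace(0,1,12)[:,None]
    lev=np.r_[base+(grip-base)*ts, grip+rr*24*(2*ts-1)]
    return min(np.linalg.norm(B-mid,axis=1).min()-70,np.linalg.norm(B[:,None]-lev,axis=2).min()-10, B[:,2].min(), np.abs(B).max()*0+200)
E
python3 - <<'E'
from plan import *
out=[]
for az in range(-90,121,10):
  for de in (10,20,30,40,50):
    for fl in(1,-1):
      R0=Rg(np.radians(az),np.radians(de),fl); zg=60
      G0=cup+[0,0,zg]; q0=ik(G0+OFF*R0[:,2],R0); m0=marg(q0)
      if m0<.05: continue
      qb=ik(G0-60*R0[:,2]+OFF*R0[:,2],R0)
      h=np.array([np.cos(np.radians(az)),np.sin(np.radians(az)),0])
      for s in(1,-1):
        u=np.cross(s*h,Z); ms=[];cl=[];Q=[]
        for th in np.radians([0,20,40,60,80,100,115]):
          R=Ro.from_rotvec(s*h*th).as_matrix()@R0
          G=gpos(max(th,.7),u,zg); 
          if th<.7: G=G+[0,0,60]
          q=ik(G+OFF*R[:,2],R); ms.append(marg(q)); cl.append(clear(G,R)); Q.append(q)
        if min(ms)>.03: out.append((min(m0,marg(qb),min(ms)),az,de,fl,s,round(clear(G0,R0)),round(min(cl)),np.dot(u,-f).round(2),q0.round(2).tolist(),Q[-1].round(2).tolist()))
out.sort(key=lambda o:-o[0]); print(len(out))
for o in out[:60]:
    if o[6]>5: print(o)
E
```

```text
92
```

```bash
cat > srch.py <<'E'
from plan import *
out=[]
for az in range(-100,121,10):
  for de in (5,15,25,35,45,55,65):
    for fl in(1,-1):
     for zg in (50,62):
      R0=Rg(np.radians(az),np.radians(de),fl)
      G0=cup+[0,0,zg]; q0=ik(G0+OFF*R0[:,2],R0); m0=marg(q0)
      if m0<.05: continue
      h=np.array([np.cos(np.radians(az)),np.sin(np.radians(az)),0])
      for s in(1,-1):
       for yw in range(-120,121,20):
        Y=Ro.from_rotvec([0,0,np.radians(yw)]); u=Y.apply(np.cross(s*h,Z)); ms=[];cl=[];Q=[]
        for th in np.radians([0,20,40,60,80,100,112]):
          R=(Y*Ro.from_rotvec(s*h*th)).as_matrix()@R0
          G=gpos(max(th,.7),u,zg,5,200); 
          if th<.7: G=G+[0,0,60]
          q=ik(G+OFF*R[:,2],R); ms.append(marg(q)); cl.append(clear(G,R)); Q.append(q)
          if ms[-1]<.03: break
        if min(ms)>.03: out.append((min(m0,min(ms)).round(2),az,de,fl,s,yw,zg,round(clear(G0,R0)),round(min(cl)),int(np.argmin(cl)),np.dot(u,-f).round(2),q0.round(2).tolist(),Q[0].round(2).tolist(),Q[-1].round(2).tolist()))
E
python3 - <<'E'
from srch import *
out.sort(key=lambda o:-min(o[8],o[7],100*o[0])); print(len(out))
for o in out[:25]: print(*o)
E
```

```text
2867
0.08 -100 5 -1 1 120 50 20 3 3 0.99 [0.89, 1.3, 0.68, -0.85, 2.44, -2.34] [0.44, 0.44, 2.53, 3.24, 1.31, -1.59] [0.24, 0.64, 2.62, 2.95, 1.72, 0.36]
0.09 -90 25 -1 1 100 50 36 3 3 0.94 [0.92, 1.07, 0.93, -0.68, 2.07, -2.25] [0.6, 0.17, 2.22, 4.0, 0.51, -2.18] [0.06, 0.8, 2.61, 2.58, 1.96, 0.21]
0.08 -80 5 -1 1 100 50 20 3 3 0.99 [1.0, 1.19, 0.97, -0.95, 2.16, -2.32] [0.44, 0.44, 2.53, 3.24, 1.31, -1.59] [0.24, 0.64, 2.62, 2.95, 1.72, 0.36]
0.09 -70 25 -1 1 80 50 36 3 3 0.94 [1.02, 0.97, 1.19, -0.82, 1.8, -2.3] [0.6, 0.17, 2.22, 4.0, 0.51, -2.18] [0.06, 0.8, 2.61, 2.58, 1.96, 0.21]
0.08 -60 5 -1 1 80 50 20 3 3 0.99 [1.09, 1.09, 1.28, -1.08, 1.89, -2.24] [0.44, 0.44, 2.53, 3.24, 1.31, -1.59] [0.24, 0.64, 2.62, 2.95, 1.72, 0.36]
0.09 -50 25 -1 1 60 50 36 3 3 0.94 [1.09, 0.86, 1.48, -0.99, 1.53, -2.29] [0.6, 0.17, 2.22, 4.0, 0.51, -2.18] [0.06, 0.8, 2.61, 2.58, 1.96, 0.21]
0.09 10 25 -1 1 0 50 36 3 3 0.94 [0.99, 0.66, 2.31, 4.02, 1.02, -1.71] [0.6, 0.17, 2.22, 4.0, 0.51, -2.18] [0.06, 0.8, 2.61, 2.58, 1.96, 0.21]
0.08 20 5 -1 1 0 50 20 3 3 0.99 [0.91, 1.06, 2.49, 3.72, 1.83, -1.35] 
[... 1875 characters left out ...]
[0.89, 1.29, 0.68, -0.86, 2.45, -2.35] [0.41, 0.41, 2.52, 3.21, 1.27, -1.59] [0.2, 0.66, 2.63, 2.91, 1.74, 0.35]
0.14 -90 5 -1 1 100 50 20 1 3 0.94 [0.94, 1.25, 0.82, -0.9, 2.3, -2.34] [0.64, 0.45, 2.44, 3.63, 1.26, -1.69] [0.48, 0.62, 2.56, 3.36, 1.64, 0.39]
0.07 -80 5 -1 1 100 62 32 1 3 0.99 [1.0, 1.18, 0.97, -0.96, 2.17, -2.33] [0.41, 0.41, 2.52, 3.21, 1.27, -1.59] [0.2, 0.66, 2.63, 2.91, 1.74, 0.35]
0.14 -70 5 -1 1 80 50 20 1 3 0.94 [1.05, 1.14, 1.12, -1.01, 2.02, -2.28] [0.64, 0.45, 2.44, 3.63, 1.26, -1.69] [0.48, 0.62, 2.56, 3.36, 1.64, 0.39]
0.07 -60 5 -1 1 80 62 32 1 3 0.99 [1.09, 1.08, 1.28, -1.09, 1.9, -2.25] [0.41, 0.41, 2.52, 3.21, 1.27, -1.59] [0.2, 0.66, 2.63, 2.91, 1.74, 0.35]
```

```bash
cat >> plan.py <<'E'
ax=np.sin(np.radians(30))*f+np.cos(np.radians(30))*Z
def dcyl(B,p,axis,hl,r):
    v=B-p; t=v@axis; rad=np.linalg.norm(v-np.outer(t,axis),axis=1)
    dx=np.c_[rad-r,np.abs(t)-hl]; return (np.linalg.norm(np.maximum(dx,0),axis=1)+np.minimum(dx.max(1),0)).min()
def tumd(B):
    base=mid+rr*131; ts=np.linspace(0,1,12)[:,None]; lev=np.r_[base+(grip-base)*ts, grip+rr*24*(2*ts-1)]
    return min(dcyl(B,mid,ax,55,52),dcyl(B,mid+rr*85,rr,22,40),dcyl(B,mid+rr*85+Z*40,Z,12,20),dcyl(B,mid-rr*71,rr,12,36),np.linalg.norm(B[:,None]-lev,axis=2).min()-10)
def clear(G,R):
    B=np.array([G+R@[x,y,-t] for x in(-37,0,37) for y in(-88,-44,0,44,88) for t in(80,140,200)]+[G+R@[x,y,-t] for x in(-8,8) for y in(-46,46) for t in(-19,0,20,50)])
    return min(tumd(B),B[:,2].min())
def cupclear(G,n,zg):
    e1=np.cross(n,[.3,.5,.8]); e1/=np.linalg.norm(e1); e2=np.cross(n,e1)
    B=np.array([G+(h-zg)*n+32*(np.cos(t)*e1+np.sin(t)*e2) for h in(0,22,45,68,90) for t in np.linspace(0,6.28,17)])
    return tumd(B)
E
cat > srch.py <<'E'
from plan import *
out=[]
for az in range(-100,121,10):
  for de in (5,15,25,35,45,60):
    for fl in(1,-1):
     for zg in (55,):
      R0=Rg(np.radians(az),np.radians(de),fl)
      G0=cup+[0,0,zg]; q0=ik(G0+OFF*R0[:,2],R0); m0=marg(q0)
      if m0<.05: continue
      h=np.array([np.cos(np.radians(az)),np.sin(np.radians(az)),0])
      for s in(1,-1):
       for yw in range(-120,121,20):
        Y=Ro.from_rotvec([0,0,np.radians(yw)]); u=Y.apply(np.cross(s*h,Z)); ms=[];cl=[];Q=[q0];cc=[]
        for th in np.radians([0,20,40,60,80,100,112]):
          R=(Y*Ro.from_rotvec(s*h*th)).as_matrix()@R0
          G=gpos(max(th,.7),u,zg,5,200); n=np.sin(th)*u+np.cos(th)*Z
          if th<.7: G=G+[0,0,60]
          q=ik(G+OFF*R[:,2],R); ms.append(marg(q)); cl.append(clear(G,R)); cc.append(cupclear(G,n,zg)); Q.append(q)
          if ms[-1]<.03: break
        if min(ms)>.03 and abs(np.diff(Q,axis=0)[1:]).max()<1.4 and abs(Q[1]-Q[0]).max()<2: out.append((min(m0,min(ms)).round(2),az,de,fl,s,yw,zg,round(clear(G0,R0)),round(min(cl)),round(min(cc)),np.dot(u,-f).round(2),Q[0].round(2).tolist(),Q[1].round(2).tolist(),Q[-1].round(2).tolist()))
out.sort(key=lambda o:-min(o[8],o[7],100*o[0],o[9]+10))
E
python3 - <<'E'
from srch import *
print(len(out))
for o in out[:12]: print(*o)
print("branch0")
for o in [o for o in out if o[11][3]<1.5 and o[13][3]<1.5][:12]: print(*o)
E
```

```text
871
0.21 20 5 -1 1 -20 55 25 18 38 0.87 [0.91, 1.05, 2.49, 3.72, 1.82, -1.36] [0.77, 0.46, 2.32, 3.97, 1.23, -1.84] [0.65, 0.61, 2.46, 3.71, 1.54, 0.34]
0.19 60 5 -1 1 -60 55 19 18 38 0.87 [0.12, 1.06, 2.51, 2.2, 1.74, -1.91] [0.77, 0.46, 2.32, 3.97, 1.23, -1.84] [0.65, 0.61, 2.46, 3.71, 1.54, 0.34]
0.07 -100 5 1 -1 0 55 25 15 30 0.63 [0.89, 1.29, 0.68, -0.86, 2.44, 0.8] [0.73, 0.94, 1.03, -1.01, 2.33, 0.67] [0.68, 1.04, 0.94, -1.11, 2.42, -1.35]
0.07 -90 5 1 -1 -20 55 25 18 34 0.76 [0.94, 1.24, 0.82, -0.91, 2.3, 0.8] [0.68, 1.01, 0.88, -0.98, 2.47, 0.65] [0.62, 1.1, 0.79, -1.11, 2.56, -1.4]
0.07 -80 5 1 -1 -20 55 25 15 30 0.63 [1.0, 1.19, 0.97, -0.96, 2.17, 0.82] [0.73, 0.94, 1.03, -1.01, 2.33, 0.67] [0.68, 1.04, 0.94, -1.11, 2.42, -1.35]
0.07 -70 5 1 -1 -40 55 25 18 34 0.76 [1.05, 1.14, 1.12, -1.01, 2.03, 0.85] [0.68, 1.01, 0.88, -0.98, 2.47, 0.65] [0.62, 1.1, 0.79, -1.11, 2.56, -1.4]
0.07 -60 5 1 -1 -40 55 25 15 30 0.63 [1.09, 1.09, 1.28, -1.08, 1.89, 0.9] [0.73, 0.94, 1.03, -1.01, 2.33, 0.67] [0.68, 1.04, 0.94, -1.11, 2.42, -1.35]
0.07 10 5 -1 1 -20 55 25 19 34 0.77 [1.05, 0.98, 
[... 1799 characters left out ...]
, -0.86, 2.44, 0.8] [-0.01, 1.0, 0.9, 1.09, 2.35, 2.58] [-0.06, 0.99, 1.06, 1.11, 2.32, 0.53]
0.09 -100 5 -1 -1 -120 55 25 4 23 0.36 [0.89, 1.29, 0.68, -0.86, 2.44, -2.35] [-0.01, 1.0, 0.9, 1.09, 2.35, -0.57] [-0.06, 0.99, 1.06, 1.11, 2.32, -2.61]
0.16 -90 15 1 -1 -120 55 40 3 26 0.51 [0.94, 1.16, 0.87, -0.79, 2.2, 0.85] [0.06, 1.0, 0.73, 0.94, 2.43, 2.54] [-0.05, 1.02, 1.08, 1.15, 2.35, 0.55]
0.11 -90 15 -1 -1 -120 55 40 3 26 0.51 [0.94, 1.16, 0.87, -0.79, 2.2, -2.29] [0.06, 1.0, 0.73, 0.94, 2.43, -0.6] [-0.05, 1.02, 1.08, 1.15, 2.35, -2.59]
0.16 -100 15 1 -1 -120 55 40 2 23 0.36 [0.88, 1.21, 0.73, -0.72, 2.33, 0.88] [-0.0, 0.94, 0.88, 0.96, 2.29, 2.54] [-0.11, 0.96, 1.23, 1.17, 2.22, 0.49]
```

```bash
cat > path.py <<'E'
from plan import *
def pose(q): p,R=fk(q,P); return p,R
def rows(ws,slow=.85):
    """joint waypoints -> dense joint list obeying row limits"""
    out=[np.array(ws[0],float)]
    for A,B in zip(ws[:-1],ws[1:]):
        A,B=np.array(A,float),np.array(B,float); N=1
        while True:
            S=[A+(B-A)*i/N for i in range(N+1)]; ok=True
            for x,y in zip(S[:-1],S[1:]):
                (p,R),(p2,R2)=pose(x),pose(y)
                if np.linalg.norm(p2-p)>62.5*slow or (R2*R.inv()).magnitude()>np.radians(10.7)*slow or (abs(y-x)/.125/np.array([2.57,2.57,3.14,3.14,3.14,3.14])).max()>.7*slow: ok=False;break
            if ok: break
            N+=1
        out+=S[1:]
    return out
def show(S):
    for x,y in zip(S[:-1],S[1:]):
        (p,R),(p2,R2)=pose(x),pose(y); G=p2-OFF*R2.as_matrix()[:,2]
        print("[[%s],[%s]]"%(",".join("%.3f"%v for v in (p2-p)/100),",".join("%.4f"%v for v in (R2*R.inv()).as_rotvec()/np.pi)),"q",y.round(2).tolist(),"p",p2.round(0).tolist(),"cl",round(clear(G,R2.as_matrix())))
E
python3 - <<'E'
from path import *
for az,de in((20,15),(25,15),(20,20),(30,15)):
    R0=Rg(np.radians(az),np.radians(de),-1); G0=cup+[0,0,55]
    for back in(100,0): print(az,de,back,ik(G0+(OFF-back)*R0[:,2],R0).round(3).tolist())
R0=Rg(np.radians(20),np.radians(15),-1); G0=cup+[0,0,55]
qf=ik(G0+(OFF-100)*R0[:,2],R0)
q=robot.sense()["q"]
for ws in ([q,qf],[q,[1.0,.3,1.7,.5,1.2,-1.2],[.9,.4,2.1,2,1.1,-1.4],qf],[q,[.9,.2,1.8,.4,.9,.8],[.9,.4,2.1,2,.8,-.5],qf]):
    S=rows(ws); print(len(S)-1); 
    for x in S[::3]: print(x.round(2).tolist(),pose(x)[0].round(0).tolist(),pose(x)[1].as_matrix()[:,2].round(2).tolist())
E
```

```text
20 15 100 [1.084, 0.855, 2.643, 3.846, 1.578, -1.335]
20 15 0 [0.893, 0.846, 2.476, 3.669, 1.465, -1.477]
25 15 100 [0.957, 0.953, 2.746, 3.657, 1.796, -1.298]
25 15 0 [0.806, 0.87, 2.527, 3.499, 1.548, -1.479]
20 20 100 [1.054, 0.685, 2.598, 3.819, 1.331, -1.476]
20 20 0 [0.878, 0.746, 2.451, 3.662, 1.27, -1.541]
30 15 100 [0.793, 1.12, 2.864, 3.448, 2.121, -1.336]
30 15 0 [0.708, 0.894, 2.568, 3.32, 1.624, -1.513]
44
[1.04, 0.33, 1.28, -0.63, 1.87, -1.14] [388.0, 340.0, 338.0] [0.32, -0.56, -0.76]
[1.05, 0.37, 1.37, -0.32, 1.85, -1.16] [278.0, 365.0, 239.0] [0.05, -0.52, -0.86]
[1.05, 0.4, 1.46, -0.02, 1.83, -1.17] [151.0, 389.0, 181.0] [-0.25, -0.46, -0.85]
[1.05, 0.44, 1.56, 0.29, 1.81, -1.18] [26.0, 418.0, 164.0] [-0.54, -0.38, -0.75]
[1.06, 0.47, 1.65, 0.59, 1.79, -1.19] [-81.0, 459.0, 184.0] [-0.77, -0.26, -0.58]
[1.06, 0.51, 1.74, 0.9, 1.77, -1.21] [-157.0, 514.0, 228.0] [-0.93, -0.09, -0.35]
[1.06, 0.54, 1.84, 1.2, 1.75, -1.22] [-193.0, 582.0, 280.0] [-0.99, 0.12, -0.12]
[1.06, 0.58, 1.93, 1.51, 1.73, -1.23] [-185.0, 657.0, 326.0] [-0.93, 0.35, 0.09]
[1.07, 0.62, 2.02, 1.81,
[... 2060 characters left out ...]
21, 1.77, 0.35, 0.95, 0.7] [216.0, 576.0, 140.0] [-0.08, 0.35, -0.93]
[0.9, 0.24, 1.87, 0.76, 0.88, 0.51] [140.0, 642.0, 141.0] [-0.25, 0.53, -0.81]
[0.9, 0.31, 1.97, 1.29, 0.84, 0.08] [101.0, 721.0, 170.0] [-0.33, 0.74, -0.59]
[0.9, 0.38, 2.07, 1.82, 0.81, -0.36] [150.0, 772.0, 188.0] [-0.19, 0.89, -0.41]
[0.92, 0.46, 2.17, 2.25, 0.9, -0.61] [183.0, 784.0, 178.0] [-0.05, 0.95, -0.3]
[0.96, 0.55, 2.28, 2.62, 1.06, -0.78] [229.0, 769.0, 155.0] [0.14, 0.96, -0.24]
[1.0, 0.64, 2.39, 2.98, 1.21, -0.95] [303.0, 712.0, 114.0] [0.4, 0.88, -0.25]
[1.03, 0.73, 2.5, 3.35, 1.37, -1.11] [379.0, 605.0, 73.0] [0.66, 0.7, -0.28]
[1.07, 0.82, 2.61, 3.72, 1.53, -1.28] [433.0, 461.0, 62.0] [0.86, 0.43, -0.28]
```

Run:
```python
from path import *
R0=Rg(np.radians(20),np.radians(18),-1); G0=cup+[0,0,56]
qf=ik(G0+(OFF-100)*R0[:,2],R0); print(qf.round(3))
q=robot.sense()["q"]
w1=[.95,.0,1.9,.0,.6,1.3]; w2=[1.0,.1,2.2,3.3,.6,-1.6]
S=rows([q,w1,w2,qf],.93); print(len(S)-1); np.save("S.npy",S)
for x in S[::2]: print(x.round(2).tolist(),pose(x)[0].round(0).tolist(),pose(x)[1].as_matrix()[:,2].round(2).tolist())
show(S[:15])
```

```text
[ 1.067  0.748  2.618  3.826  1.428 -1.423]
42
[1.04, 0.33, 1.28, -0.63, 1.87, -1.14] [388.0, 340.0, 338.0] [0.32, -0.56, -0.76]
[1.03, 0.29, 1.34, -0.56, 1.73, -0.88] [389.0, 360.0, 307.0] [0.34, -0.46, -0.82]
[1.02, 0.26, 1.41, -0.49, 1.6, -0.63] [384.0, 383.0, 279.0] [0.35, -0.35, -0.87]
[1.01, 0.23, 1.47, -0.43, 1.47, -0.37] [376.0, 408.0, 256.0] [0.34, -0.23, -0.91]
[1.0, 0.19, 1.54, -0.36, 1.33, -0.11] [365.0, 434.0, 238.0] [0.34, -0.11, -0.93]
[0.99, 0.16, 1.61, -0.3, 1.2, 0.14] [352.0, 460.0, 225.0] [0.33, 0.01, -0.94]
[0.98, 0.12, 1.67, -0.23, 1.07, 0.4] [340.0, 485.0, 219.0] [0.32, 0.13, -0.94]
[0.97, 0.09, 1.74, -0.16, 0.93, 0.66] [328.0, 509.0, 218.0] [0.32, 0.24, -0.92]
[0.96, 0.05, 1.8, -0.1, 0.8, 0.91] [318.0, 529.0, 222.0] [0.33, 0.35, -0.88]
[0.95, 0.02, 1.87, -0.03, 0.67, 1.17] [312.0, 545.0, 232.0] [0.34, 0.44, -0.83]
[0.95, 0.01, 1.92, 0.22, 0.6, 1.11] [261.0, 576.0, 227.0] [0.24, 0.55, -0.8]
[0.96, 0.02, 1.96, 0.66, 0.6, 0.72] [178.0, 628.0, 235.0] [0.05, 0.67, -0.74]
[0.97, 0.03, 2.0, 1.1, 0.6, 0.33] [128.0, 678.0, 274.0] [-0.06, 0.8, -0.6]
[0.97, 0.05, 2.04, 1.
[... 1652 characters left out ...]
061,0.131,-0.070],[0.0326,-0.0017,-0.0346]] q [1.0, 0.17, 1.57, -0.33, 1.27, 0.01] p [359.0, 447.0, 231.0] cl 247
[[-0.063,0.130,-0.056],[0.0327,0.0005,-0.0356]] q [0.99, 0.16, 1.61, -0.3, 1.2, 0.14] p [352.0, 460.0, 225.0] cl 238
[[-0.064,0.128,-0.041],[0.0326,0.0027,-0.0365]] q [0.99, 0.14, 1.64, -0.26, 1.13, 0.27] p [346.0, 473.0, 221.0] cl 231
[[-0.063,0.124,-0.026],[0.0326,0.0048,-0.0372]] q [0.98, 0.12, 1.67, -0.23, 1.07, 0.4] p [340.0, 485.0, 219.0] cl 226
[[-0.060,0.119,-0.012],[0.0326,0.0069,-0.0378]] q [0.98, 0.1, 1.7, -0.2, 1.0, 0.53] p [334.0, 497.0, 217.0] cl 224
[[-0.056,0.113,0.002],[0.0326,0.0089,-0.0382]] q [0.97, 0.09, 1.74, -0.16, 0.93, 0.66] p [328.0, 509.0, 218.0] cl 222
```

Run:
```python
from path import *
R0=Rg(np.radians(20),np.radians(18),-1); G0=cup+[0,0,56]
qf=ik(G0+(OFF-100)*R0[:,2],R0)
q=robot.sense()["q"]
w1=[.7,-.1,1.85,.0,.55,1.3]; w2=[.75,.0,2.2,3.3,.5,-1.6]
S=rows([q,w1,w2,qf],.96); print(len(S)-1); np.save("S.npy",S)
for x in S[20::2]: print(x.round(2).tolist(),pose(x)[0].round(0).tolist(),pose(x)[1].as_matrix()[:,2].round(2).tolist())
show(S[:20])
```

```text
41
[0.7, -0.1, 1.85, 0.0, 0.55, 1.3] [454.0, 473.0, 350.0] [0.57, 0.48, -0.67]
[0.71, -0.08, 1.9, 0.51, 0.54, 0.85] [373.0, 548.0, 331.0] [0.38, 0.66, -0.65]
[0.72, -0.07, 1.96, 1.02, 0.53, 0.41] [322.0, 611.0, 357.0] [0.27, 0.81, -0.52]
[0.72, -0.05, 2.01, 1.52, 0.53, -0.04] [313.0, 648.0, 405.0] [0.26, 0.9, -0.35]
[0.73, -0.04, 2.07, 2.03, 0.52, -0.48] [345.0, 652.0, 449.0] [0.36, 0.92, -0.18]
[0.74, -0.02, 2.12, 2.54, 0.51, -0.93] [406.0, 621.0, 466.0] [0.52, 0.85, -0.09]
[0.75, -0.01, 2.17, 3.05, 0.5, -1.38] [472.0, 557.0, 442.0] [0.7, 0.71, -0.09]
[0.79, 0.09, 2.25, 3.37, 0.62, -1.58] [499.0, 526.0, 356.0] [0.78, 0.6, -0.17]
[0.87, 0.28, 2.36, 3.5, 0.85, -1.53] [492.0, 520.0, 244.0] [0.8, 0.55, -0.24]
[0.95, 0.47, 2.46, 3.63, 1.08, -1.49] [476.0, 486.0, 152.0] [0.84, 0.46, -0.3]
[1.03, 0.65, 2.57, 3.76, 1.31, -1.45] [456.0, 436.0, 90.0] [0.88, 0.37, -0.32]
[[0.058,0.053,-0.120],[0.0308,-0.0193,-0.0242]] q [1.03, 0.31, 1.31, -0.6, 1.8, -1.02] p [394.0, 345.0, 326.0] cl 246
[[0.049,0.062,-0.111],[0.0315,-0.0178,-0.0260]] q [1.01, 0.29, 1.33, -0.56, 1.74, -0.9] p [399.0, 351.0, 315
[... 1323 characters left out ...]
028,0.074,0.060],[0.0371,0.0031,-0.0368]] q [0.8, 0.03, 1.68, -0.19, 0.95, 0.57] p [429.0, 453.0, 286.0] cl 272
[[0.032,0.065,0.075],[0.0377,0.0046,-0.0366]] q [0.79, 0.01, 1.71, -0.16, 0.88, 0.69] p [432.0, 460.0, 294.0] cl 279
[[0.036,0.054,0.089],[0.0383,0.0061,-0.0363]] q [0.77, -0.01, 1.74, -0.13, 0.81, 0.81] p [436.0, 465.0, 302.0] cl 282
[[0.040,0.042,0.102],[0.0390,0.0073,-0.0358]] q [0.75, -0.04, 1.76, -0.09, 0.75, 0.93] p [440.0, 469.0, 313.0] cl 284
[[0.044,0.028,0.114],[0.0397,0.0085,-0.0352]] q [0.73, -0.06, 1.79, -0.06, 0.68, 1.06] p [444.0, 472.0, 324.0] cl 287
[[0.047,0.012,0.126],[0.0405,0.0095,-0.0345]] q [0.72, -0.08, 1.82, -0.03, 0.62, 1.18] p [449.0, 473.0, 337.0] cl 283
```

move_arm --deltas '[[[0.04,0.07,-0.1],[0.032,-0.017,-0.027]],[[0.04,0.07,-0.1],[0.032,-0.017,-0.027]],[[0.04,0.07,-0.1],[0.032,-0.016,-0.028]],[[0.04,0.07,-0.1],[0.032,-0.016,-0.028]],[[0.04,0.07,-0.1],[0.032,-0.014,-0.029]]]'

```text
time_s: 12.7
ee_pos: [411.3, 368.4, 292.7]
ee_rot: [0.099, 2.739, -0.38]
wrist_force: [-1.1, 0.0, 0.4]
width: 93.9
gripper_force: 0.0
```

move_arm --deltas '[[[0.02,0.09,-0.03],[0.034,-0.009,-0.033]],[[0.02,0.09,-0.03],[0.034,-0.009,-0.033]],[[0.02,0.09,-0.03],[0.034,-0.007,-0.034]],[[0.02,0.09,-0.03],[0.035,-0.006,-0.035]],[[0.02,0.09,-0.03],[0.035,-0.004,-0.036]]]'

```text
time_s: 13.32
ee_pos: [421.4, 413.2, 278.0]
ee_rot: [0.977, 2.59, 0.23]
wrist_force: [-0.1, 0.0, 0.1]
width: 94.4
gripper_force: 0.0
```

move_arm --deltas '[[[0.025,0.08,0.04],[0.036,0,-0.036]],[[0.025,0.08,0.04],[0.036,0,-0.036]],[[0.025,0.08,0.04],[0.0365,0.002,-0.037]],[[0.025,0.08,0.04],[0.037,0.003,-0.037]],[[0.025,0.08,0.04],[0.038,0.005,-0.037]]]'

```text
time_s: 13.95
ee_pos: [434.0, 452.9, 298.3]
ee_rot: [1.877, 2.168, 0.82]
wrist_force: [0.3, 0.7, -0.6]
width: 94.1
gripper_force: 0.0
```

move_arm --deltas '[[[0.04,0.03,0.11],[0.038,0.006,-0.036]],[[0.04,0.03,0.11],[0.039,0.007,-0.036]],[[0.04,0.03,0.11],[0.04,0.008,-0.035]],[[0.04,0.01,0.12],[0.04,0.009,-0.035]],[[0.04,0.01,0.12],[0.041,0.01,-0.034]]]'

```text
time_s: 14.58
ee_pos: [454.0, 463.5, 355.4]
ee_rot: [-2.409, -1.235, -1.214]
wrist_force: [-1.0, 0.4, -0.9]
width: 94.0
gripper_force: 0.0
```

```bash
cat > nxt.py <<'E'
from path import *
s,R=st(); q=np.array(s["q"])
p,Rm=fk(q,P); print("fkerr",(p-s["ee_pos"]).round(1),np.degrees((Rm.inv()*Ro.from_matrix(R)).magnitude()).round(2))
R0=Rg(np.radians(20),np.radians(18),-1); G0=cup+[0,0,56]
qf=ik(G0+(OFF-100)*R0[:,2],R0)
E
python3 - <<'E'
from nxt import *
S=rows([q,[.75,.0,2.2,3.3,.5,-1.6],qf],.96); print(len(S)-1); show(S)
E
```

```text
t 14.57 q [0.692, -0.12, 1.868, -0.01, 0.534, 1.321] p [454.0, 463.5, 355.4] y [0.742, -0.641, 0.197] z [0.587, 0.479, -0.653] w 94.0 F [-1.0, 0.4, -0.9]
fkerr [-0.2 -0.5 -0.1] 0.0
21
[[-0.415,0.386,-0.172],[0.0161,0.0212,0.0329]] q [0.7, -0.11, 1.89, 0.24, 0.53, 1.1] p [412.0, 502.0, 338.0] cl 285
[[-0.373,0.372,-0.042],[0.0220,0.0148,0.0295]] q [0.7, -0.1, 1.92, 0.5, 0.53, 0.87] p [375.0, 539.0, 334.0] cl 307
[[-0.302,0.341,0.071],[0.0267,0.0086,0.0241]] q [0.71, -0.09, 1.94, 0.75, 0.53, 0.65] p [345.0, 573.0, 341.0] cl 331
[[-0.211,0.293,0.160],[0.0299,0.0031,0.0170]] q [0.71, -0.08, 1.97, 1.01, 0.52, 0.42] p [324.0, 602.0, 357.0] cl 345
[[-0.105,0.231,0.219],[0.0312,-0.0016,0.0087]] q [0.71, -0.07, 2.0, 1.26, 0.52, 0.2] p [313.0, 625.0, 379.0] cl 354
[[0.006,0.158,0.245],[0.0305,-0.0052,-0.0002]] q [0.72, -0.06, 2.02, 1.52, 0.52, -0.03] p [314.0, 641.0, 403.0] cl 361
[[0.112,0.075,0.237],[0.0278,-0.0076,-0.0091]] q [0.72, -0.06, 2.05, 1.77, 0.52, -0.25] p [325.0, 649.0, 427.0] cl 364
[[0.205,-0.013,0.198],[0.0234,-0.0086,-0.0175]] q [0.73, -0.05, 2.07, 2.03, 0.51, -0.48] p [346.0
[... 875 characters left out ...]
],[-0.0018,0.0126,-0.0128]] q [0.87, 0.28, 2.36, 3.5, 0.85, -1.53] p [492.0, 520.0, 244.0] cl 184
[[-0.071,-0.140,-0.495],[-0.0062,0.0083,-0.0140]] q [0.91, 0.37, 2.41, 3.56, 0.96, -1.51] p [485.0, 506.0, 195.0] cl 171
[[-0.087,-0.199,-0.432],[-0.0105,0.0036,-0.0140]] q [0.95, 0.47, 2.46, 3.63, 1.08, -1.49] p [476.0, 486.0, 152.0] cl 138
[[-0.098,-0.241,-0.354],[-0.0144,-0.0014,-0.0128]] q [0.99, 0.56, 2.51, 3.69, 1.2, -1.47] p [466.0, 462.0, 116.0] cl 108
[[-0.104,-0.262,-0.263],[-0.0180,-0.0063,-0.0104]] q [1.03, 0.65, 2.57, 3.76, 1.31, -1.45] p [456.0, 436.0, 90.0] cl 87
[[-0.105,-0.258,-0.167],[-0.0211,-0.0110,-0.0069]] q [1.07, 0.75, 2.62, 3.83, 1.43, -1.42] p [445.0, 410.0, 73.0] cl 73
```

move_arm --deltas '[[[-0.415,0.386,-0.172],[0.0161,0.0212,0.0329]],[[-0.373,0.372,-0.042],[0.022,0.0148,0.0295]],[[-0.302,0.341,0.071],[0.0267,0.0086,0.0241]],[[-0.211,0.293,0.16],[0.0299,0.0031,0.017]],[[-0.105,0.231,0.219],[0.0312,-0.0016,0.0087]]]'

```text
time_s: 15.2
ee_pos: [313.5, 627.2, 379.0]
ee_rot: [-1.845, -1.215, -1.066]
wrist_force: [-0.4, 0.3, 0.3]
width: 93.8
gripper_force: 0.0
```

move_arm --deltas '[[[0.006,0.158,0.245],[0.0305,-0.0052,-0.0002]],[[0.112,0.075,0.237],[0.0278,-0.0076,-0.0091]],[[0.205,-0.013,0.198],[0.0234,-0.0086,-0.0175]],[[0.278,-0.103,0.131],[0.0174,-0.0082,-0.0248]],[[0.324,-0.191,0.042],[0.0103,-0.0064,-0.0307]]]'

```text
time_s: 15.82
ee_pos: [407.5, 618.2, 464.1]
ee_rot: [-1.714, -0.824, -1.465]
wrist_force: [-0.6, 1.0, 0.7]
width: 94.1
gripper_force: 0.0
```

move_arm --deltas '[[[0.338,-0.272,-0.06],[0.0026,-0.0033,-0.0347]],[[0.32,-0.343,-0.169],[-0.0051,0.001,-0.0369]],[[0.271,-0.399,-0.274],[-0.0123,0.0062,-0.0371]],[[0,0,0],[0,0,0]]]'

```text
time_s: 16.32
ee_pos: [498.2, 517.0, 411.2]
ee_rot: [-1.971, -0.589, -1.661]
wrist_force: [-0.8, 1.0, -0.0]
width: 94.0
gripper_force: 0.0
```

Run:
```python
from nxt import *
S=rows([q,qf],.8); print(len(S)-1); show(S)
```

```text
t 16.32 q [0.752, 0.001, 2.203, 3.301, 0.501, -1.607] p [498.2, 517.0, 411.2] y [0.612, -0.786, -0.093] z [0.774, 0.619, -0.137] w 94.0 F [-0.8, 1.0, -0.0]
fkerr [-0.9 -0.6 -0. ] 0.0
10
[[0.006,0.080,-0.463],[0.0058,0.0158,-0.0057]] q [0.78, 0.08, 2.24, 3.35, 0.59, -1.59] p [498.0, 524.0, 365.0] cl 245
[[-0.012,0.027,-0.457],[0.0032,0.0139,-0.0079]] q [0.81, 0.15, 2.29, 3.41, 0.69, -1.57] p [497.0, 527.0, 319.0] cl 222
[[-0.029,-0.024,-0.443],[0.0004,0.0117,-0.0096]] q [0.85, 0.22, 2.33, 3.46, 0.78, -1.55] p [494.0, 525.0, 275.0] cl 198
[[-0.044,-0.073,-0.420],[-0.0023,0.0091,-0.0107]] q [0.88, 0.3, 2.37, 3.51, 0.87, -1.53] p [489.0, 517.0, 233.0] cl 181
[[-0.056,-0.117,-0.389],[-0.0051,0.0063,-0.0113]] q [0.91, 0.37, 2.41, 3.56, 0.96, -1.51] p [484.0, 506.0, 194.0] cl 171
[[-0.067,-0.155,-0.349],[-0.0078,0.0032,-0.0113]] q [0.94, 0.45, 2.45, 3.62, 1.06, -1.5] p [477.0, 490.0, 159.0] cl 145
[[-0.074,-0.184,-0.301],[-0.0104,0.0001,-0.0107]] q [0.97, 0.52, 2.49, 3.67, 1.15, -1.48] p [470.0, 472.0, 129.0] cl 119
[[-0.079,-0.203,-0.246],[-0.0128,-0.0031,-0.0095]] q [1.0, 0.6, 2.53, 3.72, 1.24, -1.46] p [462.0, 452.0, 104.0] cl 99
[[-0.082,-0.210,-0.187],[-0.0149,-0.0062,-0.0076]] q [1.04, 0.67, 2.58, 3.77, 1.34, -1.44] p [453.0, 430.0, 86.0] cl 83
[[-0.083,-0.204,-0.125],[-0.0168,-0.0091,-0.0053]] q [1.07, 0.75, 2.62, 3.83, 1.43, -1.42] p [445.0, 410.0, 73.0] cl 73
```

move_arm --deltas '[[[0.006,0.08,-0.463],[0.0058,0.0158,-0.0057]],[[-0.012,0.027,-0.457],[0.0032,0.0139,-0.0079]],[[-0.029,-0.024,-0.443],[0.0004,0.0117,-0.0096]],[[-0.044,-0.073,-0.42],[-0.0023,0.0091,-0.0107]],[[-0.056,-0.117,-0.389],[-0.0051,0.0063,-0.0113]]]'

```text
time_s: 16.95
ee_pos: [484.2, 509.6, 196.4]
ee_rot: [-2.161, -0.382, -1.55]
wrist_force: [0.4, -0.3, 0.0]
width: 93.8
gripper_force: 0.0
```

move_arm --deltas '[[[-0.067,-0.155,-0.349],[-0.0078,0.0032,-0.0113]],[[-0.074,-0.184,-0.301],[-0.0104,0.0001,-0.0107]],[[-0.079,-0.203,-0.246],[-0.0128,-0.0031,-0.0095]],[[-0.082,-0.21,-0.187],[-0.0149,-0.0062,-0.0076]],[[-0.083,-0.204,-0.125],[-0.0168,-0.0091,-0.0053]]]'

```text
time_s: 17.58
ee_pos: [445.4, 414.8, 75.1]
ee_rot: [-2.343, -0.417, -1.71]
wrist_force: [0.0, 0.7, -0.2]
width: 94.3
gripper_force: 0.0
```

Run:
```python
from nxt import *
T=np.array(s["ee_pos"]); o=[]
for c,(x,y) in(("side",(215,160)),("top",(200,190))):
    a=np.ascontiguousarray(robot.get_image(c)[:,:,::-1][y:y+130,x:x+130]); a=cv2.resize(a,None,fx=3,fy=3,interpolation=cv2.INTER_CUBIC)
    for d in(-53,53):
        for base,col in((T-25*R[:,2],(0,0,255)),(T+[0,0,25],(255,0,0))):
            u=(proj(base+R[:,1]*d,c)-[x,y])*3; cv2.circle(a,tuple(u.astype(int)),3,col,-1)
    o.append(a)
cv2.imwrite("pics/crop6.png",np.hstack(o))
for c in("side","top"):
    for n in("cup","cup_rim"): print(c,n,[(np.round(d["point"]).tolist(),round(d["p"],2)) for d in robot.landmark_of(n,c)])
```

```text
t 17.57 q [1.069, 0.743, 2.615, 3.823, 1.427, -1.425] p [445.4, 414.8, 75.1] y [0.348, -0.938, -0.004] z [0.893, 0.332, -0.304] w 94.3 F [0.0, 0.7, -0.2]
fkerr [-0.9 -1.   1.1] 0.0
side cup [([492.0, 428.0, -3.0], 0.96), ([405.0, 118.0, -1.0], 0.84)]
side cup_rim [([495.0, 427.0, 88.0], 0.79), ([406.0, 113.0, 88.0], 0.75)]
top cup [([496.0, 430.0, 2.0], 0.97), ([402.0, 111.0, 1.0], 0.89)]
top cup_rim [([498.0, 430.0, 92.0], 0.79), ([405.0, 117.0, 91.0], 0.67)]
```

View pics/crop6.png

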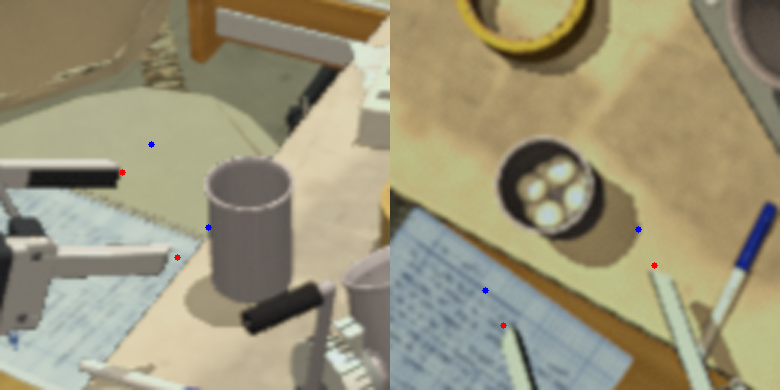

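Red dots (TCP error along the tool axis, about 28 mm) match the fingertips in both views: (122,175)/(170,255) side and (510,328)/(655,272) top. The balls are still in the beaker, and the fingers straddle its line. Next I'll advance and grasp.

move_arm --deltas '[[[0.18,0.06,-0.065],[0,0,0]],[[0.185,0.06,-0.065],[0,0,0]],[[0.185,0.06,-0.065],[0,0,0]],[[0.185,0.057,-0.065],[0,0,0]],[[0.185,0.057,-0.065],[0,0,0]]]'

```text
time_s: 18.5
ee_pos: [538.2, 443.1, 43.4]
ee_rot: [-2.345, -0.417, -1.711]
wrist_force: [0.9, -0.1, 0.6]
width: 93.9
gripper_force: 0.0
```

move_arm --deltas '[[[0,0,0],[0,0,0]],[[0,0,0],[0,0,0]],[[0,0,0],[0,0,0]],[[0,0,0],[0,0,0]],[[0,0,0],[0,0,0]]]' --gripper 1 --force 30

```text
time_s: 19.12
ee_pos: [536.1, 442.9, 42.6]
ee_rot: [-2.346, -0.421, -1.71]
wrist_force: [-2.2, 0.6, 0.9]
width: 61.9
gripper_force: 30.0
```

```bash
sed -i 's/^OFF=44\./OFF=47./' plan.py
cat > pour.py <<'E'
from nxt import *
# actual grasp: cup pose relative to tool
zg=56; h=np.array([np.cos(np.radians(20)),np.sin(np.radians(20)),0])
def plan(back,zl,yw,ths,lift=0):
    Y=Ro.from_rotvec([0,0,np.radians(yw)]); u=Y.apply(np.cross(h,Z)); o=[]
    for t in ths:
        th=np.radians(t); Rp=(Y*Ro.from_rotvec(h*th)).as_matrix()@Rg(np.radians(20),np.radians(18),-1)
        G=gpos(max(th,np.radians(40)),u,zg,back,zl)+[0,0,lift if t<30 else 0]; n=np.sin(th)*u+np.cos(th)*Z
        p=G+OFF*Rp[:,2]; qq=ik(p,Rp); o.append((t,p,Rp,qq,marg(qq),clear(G,Rp),cupclear(G,n,zg),G))
    return u,o
E
python3 - <<'E'
from pour import *
for back in(5,15):
  for zl in(200,215):
    for yw in(-30,-20,-10,0):
        u,o=plan(back,zl,yw,[0,20,40,60,80,100,115],40)
        print(back,zl,yw,(u@-f).round(2),[(x[0],round(x[4],2),round(x[5]),round(x[6])) for x in o],o[0][3].round(2).tolist(),o[-1][3].round(2).tolist())
E
```

```text
t 19.12 q [0.877, 0.784, 2.467, 3.65, 1.355, -1.515] p [536.1, 442.9, 42.6] y [0.347, -0.938, 0.0] z [0.893, 0.331, -0.306] w 61.9 F [-2.2, 0.6, 0.9]
fkerr [-1.1 -0.8  1. ] 0.0
5 200 -30 0.77 [(0, np.float64(-0.11), 56, 26), (20, np.float64(0.1), 45, 28), (40, np.float64(0.39), 6, 13), (60, np.float64(0.32), 15, 34), (80, np.float64(0.27), 20, 41), (100, np.float64(0.22), 15, 40), (115, np.float64(0.21), 17, 40)] [0.81, 0.39, 2.11, 4.43, 0.97, -2.23] [0.6, 0.72, 2.49, 3.63, 1.76, 0.45]
5 200 -20 0.87 [(0, np.float64(0.19), 49, 28), (20, np.float64(0.4), 45, 31), (40, np.float64(0.28), 8, 15), (60, np.float64(0.23), 7, 38), (80, np.float64(0.17), 14, 42), (100, np.float64(0.13), 15, 41), (115, np.float64(0.12), 15, 41)] [0.73, 0.33, 2.23, 4.13, 0.87, -2.08] [0.4, 0.76, 2.58, 3.26, 1.9, 0.44]
5 200 -10 0.94 [(0, np.float64(0.37), 34, 30), (20, np.float64(0.32), 33, 34), (40, np.float64(0.21), 2, 17), (60, np.float64(0.17), 7, 41), (80, np.float64(0.13), 4, 43), (100, np.float64(0.1), 12, 42), (115, np.float64(0.08), 15, 42)] [0.6, 0.28, 2.33, 3.73, 0.79, -1.87] [0.18, 0.78, 2.62, 2.84,
[... 3390 characters left out ...]
59)] [0.75, 0.31, 2.19, 4.19, 0.85, -2.15] [0.43, 0.7, 2.56, 3.29, 1.81, 0.43]
15 215 -10 0.94 [(0, np.float64(0.4), 49, 48), (20, np.float64(0.35), 49, 51), (40, np.float64(0.23), 18, 32), (60, np.float64(0.19), 22, 58), (80, np.float64(0.15), 16, 60), (100, np.float64(0.12), 17, 60), (115, np.float64(0.1), 22, 60)] [0.63, 0.25, 2.3, 3.81, 0.75, -1.94] [0.22, 0.72, 2.6, 2.89, 1.87, 0.37]
15 215 0 0.99 [(0, np.float64(0.32), 37, 49), (20, np.float64(0.29), 35, 53), (40, np.float64(0.2), 0, 33), (60, np.float64(0.18), 1, 60), (80, np.float64(0.16), 8, 61), (100, np.float64(0.13), 14, 61), (115, np.float64(0.12), 18, 61)] [0.46, 0.21, 2.38, 3.3, 0.7, -1.66] [0.01, 0.71, 2.58, 2.49, 1.82, 0.33]
```

```bash
cat > cart.py <<'E'
from pour import *
def seg(p0,R0,p1,R1,N):
    rv=(Ro.from_matrix(R1)*Ro.from_matrix(R0).inv()).as_rotvec()
    o=[]; ql=ik(p0,R0); mx=0
    for i in range(1,N+1):
        Ri=(Ro.from_rotvec(rv*i/N)*Ro.from_matrix(R0)).as_matrix(); qi=ik(p0+(p1-p0)*i/N,Ri); mx=max(mx,(abs(qi-ql)/.125/np.array([2.57,2.57,3.14,3.14,3.14,3.14])).max()); ql=qi
    print(N,"x [[%s],[%s]]"%(",".join("%.3f"%v for v in (p1-p0)/N/100),",".join("%.4f"%v for v in rv/N/np.pi)),"deg/row",np.degrees(np.linalg.norm(rv)/N).round(1),"jrate",mx.round(2),"end q",ql.round(2).tolist(),"p",p1.round(0).tolist())
E
cat > go1.py <<'E'
from cart import *
ths=[0,15,30,45,60,75,90,102,112]
u,o=plan(14,203,-25,ths,40); print(u.round(2),[(x[0],round(x[4],2),round(x[5]),round(x[6]),x[7].round(0).tolist()) for x in o])
E
python3 - <<'E'
from go1 import *
p0=np.array(s["ee_pos"]); up=p0+[0,0,170.]
seg(p0,R,up,R,4); seg(up,R,o[0][1],o[0][2],6)
for x,y in zip(o[:-1],o[1:]): seg(x[1],x[2],y[1],y[2],3 if y[0]>60 else 2)
E
```

```text
t 19.12 q [0.877, 0.784, 2.467, 3.65, 1.355, -1.515] p [536.1, 442.9, 42.6] y [0.347, -0.938, 0.0] z [0.893, 0.331, -0.306] w 61.9 F [-2.2, 0.6, 0.9]
fkerr [-1.1 -0.8  1. ] 0.0
[-0.09 -1.    0.  ] [(0, np.float64(0.0), 63, 33, [597.0, 318.0, 237.0]), (15, np.float64(0.17), 55, 35, [597.0, 318.0, 237.0]), (30, np.float64(0.39), 15, 13, [597.0, 318.0, 197.0]), (45, np.float64(0.33), 16, 26, [597.0, 318.0, 201.0]), (60, np.float64(0.29), 18, 43, [597.0, 317.0, 213.0]), (75, np.float64(0.25), 19, 48, [597.0, 313.0, 224.0]), (90, np.float64(0.21), 16, 48, [596.0, 306.0, 234.0]), (102, np.float64(0.19), 16, 47, [595.0, 299.0, 240.0]), (112, np.float64(0.18), 18, 47, [595.0, 292.0, 244.0])]
4 x [[0.000,0.000,0.425],[0.0000,0.0000,0.0000]] deg/row 0.0 jrate 0.4 end q [0.88, 0.3, 2.33, 3.84, 0.84, -1.9] p [536.0, 443.0, 213.0]
6 x [[0.176,-0.215,0.016],[-0.0000,0.0001,-0.0234]] deg/row 4.2 jrate 0.23 end q [0.79, 0.36, 2.15, 4.32, 0.92, -2.18] p [642.0, 314.0, 222.0]
2 x [[0.002,0.019,0.002],[0.0415,-0.0036,-0.0000]] deg/row 7.5 jrate 0.49 end q [0.75, 0.34, 2.21, 4.15, 0.88, -1.81] p [642.0,
[... 303 characters left out ...]
0.001,0.006,0.075],[0.0415,-0.0036,0.0000]] deg/row 7.5 jrate 0.42 end q [0.61, 0.49, 2.41, 3.59, 1.2, -0.61] p [643.0, 326.0, 206.0]
3 x [[-0.001,-0.009,0.049],[0.0277,-0.0024,0.0000]] deg/row 5.0 jrate 0.27 end q [0.57, 0.53, 2.45, 3.5, 1.35, -0.3] p [642.0, 323.0, 220.0]
3 x [[-0.002,-0.021,0.045],[0.0277,-0.0024,0.0000]] deg/row 5.0 jrate 0.25 end q [0.54, 0.6, 2.49, 3.46, 1.52, -0.02] p [642.0, 317.0, 234.0]
3 x [[-0.002,-0.025,0.031],[0.0221,-0.0019,-0.0000]] deg/row 4.0 jrate 0.19 end q [0.53, 0.66, 2.51, 3.45, 1.66, 0.21] p [641.0, 309.0, 243.0]
3 x [[-0.002,-0.025,0.022],[0.0184,-0.0016,0.0000]] deg/row 3.3 jrate 0.16 end q [0.53, 0.71, 2.52, 3.47, 1.77, 0.4] p [640.0, 302.0, 250.0]
```

Run:
```python
from go1 import *
p0=np.array(s["ee_pos"]); up=p0+[0,0,170.]
seg(up,R,o[2][1]+[0,0,35],o[2][2],8)
seg(o[2][1]+[0,0,35],o[2][2],o[4][1],o[4][2],5)
rv=(Ro.from_matrix(o[2][2])*Ro.from_matrix(R).inv()).as_rotvec()
for i in range(9):
    Ri=(Ro.from_rotvec(rv*i/8)*Ro.from_matrix(R)).as_matrix(); p=up+(o[2][1]+[0,0,35]-up)*i/8; G=p-OFF*Ri[:,2]
    n=Ri@R.T@Z; print(G.round(0),marg(ik(p,Ri)).round(2),round(clear(G,Ri)),round(cupclear(G,n,56)),np.degrees(np.arccos(n[2])).round(0))
```

```text
t 19.12 q [0.877, 0.784, 2.467, 3.65, 1.355, -1.515] p [536.1, 442.9, 42.6] y [0.347, -0.938, 0.0] z [0.893, 0.331, -0.306] w 61.9 F [-2.2, 0.6, 0.9]
fkerr [-1.1 -0.8  1. ] 0.0
[-0.09 -1.    0.  ] [(0, np.float64(0.0), 63, 33, [597.0, 318.0, 237.0]), (15, np.float64(0.17), 55, 35, [597.0, 318.0, 237.0]), (30, np.float64(0.39), 15, 13, [597.0, 318.0, 197.0]), (45, np.float64(0.33), 16, 26, [597.0, 318.0, 201.0]), (60, np.float64(0.29), 18, 43, [597.0, 317.0, 213.0]), (75, np.float64(0.25), 19, 48, [597.0, 313.0, 224.0]), (90, np.float64(0.21), 16, 48, [596.0, 306.0, 234.0]), (102, np.float64(0.19), 16, 47, [595.0, 299.0, 240.0]), (112, np.float64(0.18), 18, 47, [595.0, 292.0, 244.0])]
8 x [[0.133,-0.152,0.008],[0.0208,0.0029,-0.0172]] deg/row 4.9 jrate 0.2 end q [0.7, 0.35, 2.27, 3.94, 0.91, -1.4] p [642.0, 321.0, 219.0]
5 x [[0.001,0.009,-0.027],[0.0332,-0.0029,-0.0000]] deg/row 6.0 jrate 0.44 end q [0.61, 0.49, 2.41, 3.59, 1.2, -0.61] p [643.0, 326.0, 206.0]
[494. 427. 227.] 0.37 134 126 nan
[507. 413. 227.] 0.37 120 113 4.0
[519. 400. 228.] 0.36 106 98 8.0
[532. 386. 228.] 0.37 94 85 11.0
[545. 372. 229.] 0.37 84 72 15.0
[558. 359. 229.] 0.38 74 61 19.0
[571. 345. 230.] 0.39 64 52 23.0
[584. 331. 231.] 0.41 54 44 26.0
[597. 318. 232.] 0.38 45 37 30.0<stdin>:8: RuntimeWarning: invalid value encountered in arccos
```

move_arm --deltas '[[[0,0,0.3],[0,0,0]],[[0,0,0.45],[0,0,0]],[[0,0,0.5],[0,0,0]],[[0,0,0.45],[0,0,0]]]'

```text
time_s: 19.62
ee_pos: [535.5, 441.8, 212.0]
ee_rot: [-2.351, -0.42, -1.705]
wrist_force: [1.2, 0.1, -3.1]
width: 61.4
gripper_force: 30.0
```

move_arm --deltas '[[[0.133,-0.152,0.008],[0.0208,0.0029,-0.0172]],[[0.133,-0.152,0.008],[0.0208,0.0029,-0.0172]],[[0.133,-0.152,0.008],[0.0208,0.0029,-0.0172]],[[0.133,-0.152,0.008],[0.0208,0.0029,-0.0172]]]'

```text
time_s: 20.12
ee_pos: [589.1, 380.5, 213.2]
ee_rot: [-2.298, 0.069, -1.684]
wrist_force: [0.1, 1.3, -3.1]
width: 61.6
gripper_force: 30.0
```

move_arm --deltas '[[[0.133,-0.152,0.008],[0.0208,0.0029,-0.0172]],[[0.133,-0.152,0.008],[0.0208,0.0029,-0.0172]],[[0.133,-0.152,0.008],[0.0208,0.0029,-0.0172]],[[0.133,-0.152,0.008],[0.0208,0.0029,-0.0172]],[[0,0,0],[0,0,0]]]'

```text
time_s: 20.75
ee_pos: [642.8, 320.1, 217.2]
ee_rot: [-2.187, 0.529, -1.623]
wrist_force: [-0.6, 0.6, -3.4]
width: 61.9
gripper_force: 30.0
```

Run:
```python
from go1 import *
print("want",(o[2][1]+[0,0,35]).round(1), np.degrees((Ro.from_matrix(R).inv()*Ro.from_matrix(o[2][2])).magnitude()).round(1))
for c in("side","top"):
    robot.get_image(c)
    for n in("cup","cup_rim","drum_mouth"): print(c,n,[(np.round(d["point"]).tolist(),round(d["p"],2)) for d in robot.landmark_of(n,c)])
n=Ro.from_rotvec([0,0,np.radians(-25)]).apply(Ro.from_rotvec(h*np.radians(30)).apply(Z)); G=np.array(s["ee_pos"])-OFF*R[:,2]
print("expected origin",(G-56*n).round(),"rim",(G+34*n).round())
```

```text
t 20.75 q [0.695, 0.355, 2.275, 3.941, 0.903, -1.4] p [642.8, 320.1, 217.2] y [-0.08, -0.863, -0.499] z [0.96, 0.068, -0.271] w 61.9 F [-0.6, 0.6, -3.4]
fkerr [-1.1 -0.5  0.4] 0.0
[-0.09 -1.    0.  ] [(0, np.float64(0.0), 63, 33, [597.0, 318.0, 237.0]), (15, np.float64(0.17), 55, 35, [597.0, 318.0, 237.0]), (30, np.float64(0.39), 15, 13, [597.0, 318.0, 197.0]), (45, np.float64(0.33), 16, 26, [597.0, 318.0, 201.0]), (60, np.float64(0.29), 18, 43, [597.0, 317.0, 213.0]), (75, np.float64(0.25), 19, 48, [597.0, 313.0, 224.0]), (90, np.float64(0.21), 16, 48, [596.0, 306.0, 234.0]), (102, np.float64(0.19), 16, 47, [595.0, 299.0, 240.0]), (112, np.float64(0.18), 18, 47, [595.0, 292.0, 244.0])]
want [642.1 321.  219.3] 0.3
side cup [([403.0, 117.0, -2.0], 0.93), ([600.0, 344.0, 176.0], 0.6)]
side cup_rim [([408.0, 113.0, 90.0], 0.95), ([599.0, 298.0, 258.0], 0.58), ([614.0, 334.0, 214.0], 0.36)]
side drum_mouth [([596.0, 260.0, 156.0], 0.76)]
top cup [([601.0, 345.0, 185.0], 0.65)]
top cup_rim [([404.0, 116.0, 90.0], 0.68), ([597.0, 302.0, 260.0], 0.63)]
top drum_mouth [([591.0, 262.0, 154.0], 0.66), ([503.0, 155.0, 208.0], 0.46), ([607.0, 238.0, 2.0], 0.41)]
expected origin [600. 345. 181.] rim [596. 300. 259.]
```

move_arm --deltas '[[[0,0.01,-0.02],[0.0332,-0.0029,0]],[[0,0.01,-0.02],[0.0332,-0.0029,0]],[[0,0.01,-0.02],[0.0332,-0.0029,0]],[[0,0.01,-0.02],[0.0332,-0.0029,0]],[[0,0.01,-0.02],[0.0332,-0.0029,0]]]'

```text
time_s: 21.78
ee_pos: [643.0, 326.5, 209.1]
ee_rot: [-1.751, 0.83, -1.339]
wrist_force: [-0.1, -0.3, -2.9]
width: 61.7
gripper_force: 30.0
```

move_arm --deltas '[[[0,-0.01,0.05],[0.0277,-0.0024,0]],[[0,-0.01,0.05],[0.0277,-0.0024,0]],[[0,-0.01,0.05],[0.0277,-0.0024,0]],[[0,-0.02,0.045],[0.02,-0.0017,0]],[[0,-0.02,0.045],[0.02,-0.0017,0]]]'

```text
time_s: 22.4
ee_pos: [643.2, 319.5, 233.1]
ee_rot: [-1.425, 0.996, -1.117]
wrist_force: [-0.0, 0.2, -3.1]
width: 61.8
gripper_force: 30.0
```

move_arm --deltas '[[[0,-0.02,0.03],[0.02,-0.0017,0]],[[0,-0.02,0.03],[0.0232,-0.002,0]],[[0,-0.025,0.03],[0.0221,-0.0019,0]],[[0,-0.025,0.03],[0.0221,-0.0019,0]],[[0,-0.025,0.03],[0.0221,-0.0019,0]]]'

```text
time_s: 23.02
ee_pos: [643.3, 308.1, 248.3]
ee_rot: [-1.127, 1.106, -0.911]
wrist_force: [0.3, -0.2, -1.6]
width: 61.4
gripper_force: 30.0
```

move_arm --deltas '[[[0,-0.025,0.02],[0.0184,-0.0016,0]],[[0,-0.025,0.02],[0.0184,-0.0016,0]],[[0,-0.025,0.02],[0.0184,-0.0016,0]],[[0,0,0],[0,0,0]],[[0,0,0],[0,0,0]]]'

```text
time_s: 23.65
ee_pos: [643.2, 300.4, 254.6]
ee_rot: [-0.978, 1.149, -0.809]
wrist_force: [-0.3, 1.0, -1.3]
width: 61.6
gripper_force: 30.0
```

Run:
```python
from h import *
s,R=st()
for c in("side","top"):
    im=robot.get_image(c); cv2.imwrite(f"pics/{c}7.png",im[:,:,::-1])
    for n in("ball1_center","cup_rim","cup","drum_mouth"): print(c,n,[(np.round(d["point"]).tolist(),round(d["p"],2)) for d in robot.landmark_of(n,c)])
```

```text
t 23.65 q [0.519, 0.687, 2.518, 3.457, 1.746, 0.387] p [643.2, 300.4, 254.6] y [0.03, 0.373, -0.927] z [0.972, 0.204, 0.114] w 61.6 F [-0.3, 1.0, -1.3]
side ball1_center []
side cup_rim [([601.0, 258.0, 240.0], 0.81), ([407.0, 111.0, 90.0], 0.68)]
side cup [([607.0, 345.0, 269.0], 0.79), ([407.0, 114.0, -1.0], 0.59)]
side drum_mouth []
top ball1_center [([593.0, 241.0, 60.0], 0.4)]
top cup_rim [([600.0, 261.0, 234.0], 0.89), ([402.0, 119.0, 90.0], 0.82), ([606.0, 239.0, -0.0], 0.49)]
top cup [([401.0, 113.0, -2.0], 0.87), ([603.0, 340.0, 272.0], 0.71)]
top drum_mouth [([594.0, 260.0, 153.0], 0.57)]
```

move_arm --deltas '[[[0,0,0.05],[0.02,-0.0017,0]],[[0,0,0.05],[0.02,-0.0017,0]],[[0,0,0],[0,0,0]],[[0,0,0],[0,0,0]],[[0,0,0],[0,0,0]]]'

```text
time_s: 24.78
ee_pos: [643.1, 299.8, 263.9]
ee_rot: [-0.869, 1.178, -0.732]
wrist_force: [-0.7, 0.9, -1.3]
width: 61.8
gripper_force: 30.0
```

```bash
cat > back.py <<'E'
from cart import *
def up_pose(yw,z,xy=(495.5,428.5)):
    Y=Ro.from_rotvec([0,0,np.radians(yw)]); Rp=Y.as_matrix()@Rg(np.radians(20),np.radians(18),-1)
    return np.array([xy[0],xy[1],z])+OFF*Rp[:,2],Rp
E
python3 - <<'E'
from back import *
p=np.array(s["ee_pos"])
u,o=plan(14,203,-25,[30,60,90],0)
a60=(o[1][1]+[0,0,15],o[1][2]); a30=(o[0][1]+[0,0,40],o[0][2]); c0=up_pose(0,227); 
print(np.degrees((Ro.from_matrix(a60[1])*Ro.from_matrix(R).inv()).as_rotvec()))
seg(p,R,*a60,8); seg(*a60,*a30,4); seg(*a30,*c0,8); seg(*c0,*up_pose(0,57),5)
for i in range(2): print(np.round([robot.sense()["wrist_force"]],2)); robot.get_image("top")
E
```

```text
t 24.77 q [0.536, 0.7, 2.509, 3.492, 1.781, 0.513] p [643.1, 299.8, 263.9] y [0.039, 0.486, -0.873] z [0.971, 0.187, 0.147] w 61.8 F [-0.7, 0.9, -1.3]
fkerr [-1.3 -0.5  0.8] 0.0
[-5.89838565e+01  4.92411407e+00  5.27833773e-02]
8 x [[-0.001,0.032,-0.054],[-0.0410,0.0034,0.0000]] deg/row 7.4 jrate 0.41 end q [0.61, 0.45, 2.4, 3.6, 1.14, -0.63] p [643.0, 326.0, 221.0]
4 x [[-0.001,-0.012,0.009],[-0.0415,0.0036,0.0000]] deg/row 7.5 jrate 0.53 end q [0.7, 0.34, 2.27, 3.95, 0.89, -1.41] p [642.0, 321.0, 224.0]
8 x [[-0.131,0.153,-0.015],[-0.0208,-0.0027,0.0170]] deg/row 4.9 jrate 0.2 end q [0.88, 0.3, 2.32, 3.85, 0.83, -1.92] p [538.0, 444.0, 212.0]
5 x [[0.000,0.000,-0.340],[0.0000,0.0000,0.0000]] deg/row 0.0 jrate 0.32 end q [0.88, 0.78, 2.46, 3.66, 1.34, -1.52] p [538.0, 444.0, 42.0]
[[-0.75  0.89 -1.3 ]]
[[ 0.55 -0.65 -1.51]]
```

move_arm --deltas '[[[0,0.03,-0.05],[-0.041,0.0034,0]],[[0,0.03,-0.05],[-0.041,0.0034,0]],[[0,0.03,-0.05],[-0.041,0.0034,0]],[[0,0.03,-0.05],[-0.041,0.0034,0]]]'

```text
time_s: 25.38
ee_pos: [643.1, 311.6, 243.5]
ee_rot: [-1.319, 1.038, -1.046]
wrist_force: [0.1, -0.2, -1.0]
width: 61.9
gripper_force: 30.0
```

move_arm --deltas '[[[0,0.03,-0.05],[-0.041,0.0034,0]],[[0,0.03,-0.05],[-0.041,0.0034,0]],[[0,0.03,-0.05],[-0.041,0.0034,0]],[[0,0.03,-0.05],[-0.041,0.0034,0]]]'

```text
time_s: 25.88
ee_pos: [642.9, 323.4, 223.7]
ee_rot: [-1.757, 0.825, -1.346]
wrist_force: [0.2, -1.7, -1.6]
width: 61.5
gripper_force: 30.0
```

move_arm --deltas '[[[0,-0.012,0.01],[-0.0415,0.0036,0]],[[0,-0.012,0.01],[-0.0415,0.0036,0]],[[0,-0.012,0.01],[-0.0415,0.0036,0]],[[0,-0.012,0.01],[-0.0415,0.0036,0]]]'

```text
time_s: 26.38
ee_pos: [642.7, 318.4, 228.0]
ee_rot: [-2.185, 0.522, -1.628]
wrist_force: [0.4, -0.3, -1.6]
width: 61.8
gripper_force: 30.0
```

move_arm --deltas '[[[-0.131,0.153,-0.015],[-0.0208,-0.0027,0.017]],[[-0.131,0.153,-0.015],[-0.0208,-0.0027,0.017]],[[-0.131,0.153,-0.015],[-0.0208,-0.0027,0.017]],[[-0.131,0.153,-0.015],[-0.0208,-0.0027,0.017]]]'

```text
time_s: 26.88
ee_pos: [589.9, 380.1, 221.5]
ee_rot: [-2.296, 0.062, -1.688]
wrist_force: [0.3, 0.0, -0.5]
width: 62.0
gripper_force: 30.0
```

move_arm --deltas '[[[-0.131,0.153,-0.015],[-0.0208,-0.0027,0.017]],[[-0.131,0.153,-0.015],[-0.0208,-0.0027,0.017]],[[-0.131,0.153,-0.015],[-0.0208,-0.0027,0.017]],[[-0.131,0.153,-0.015],[-0.0208,-0.0027,0.017]],[[0,0,0],[0,0,0]]]'

```text
time_s: 27.5
ee_pos: [537.8, 441.4, 216.1]
ee_rot: [-2.351, -0.416, -1.708]
wrist_force: [-0.0, -1.0, -1.0]
width: 61.6
gripper_force: 30.0
```

Run:
```python
from back import *
p=np.array(s["ee_pos"]); print("cup axis",(R@Rg(np.radians(20),np.radians(18),-1).T@Z).round(3))
seg(p,R,*up_pose(0,61),4)
o=[]
for c in("top","side"):
    im=robot.get_image(c)[:,:,::-1]; x,y=(215,130) if c=="top" else (270,165)
    o.append(cv2.resize(np.ascontiguousarray(im[y:y+170,x:x+130] if 0 else im[y:y+150,x:x+130+60*(c=="top")]),None,fx=2.5,fy=2.5,interpolation=cv2.INTER_CUBIC))
    for n in("ball1_center","drum_mouth","lever_grip","cup","cup_rim"): print(c,n,[(np.round(d["point"]).tolist(),round(d["p"],2)) for d in robot.landmark_of(n,c)])
cv2.imwrite("pics/crop7.png",np.hstack(o)[:,:800])
```

```text
t 27.5 q [0.874, 0.291, 2.326, 3.847, 0.823, -1.918] p [537.8, 441.4, 216.1] y [0.344, -0.939, -0.001] z [0.893, 0.327, -0.309] w 61.6 F [-0.0, -1.0, -1.0]
fkerr [-1.  -0.8  0.4] 0.0
cup axis [ 0.001 -0.001  1.   ]
4 x [[-0.001,0.006,-0.424],[-0.0001,-0.0000,-0.0001]] deg/row 0.0 jrate 0.4 end q [0.88, 0.77, 2.45, 3.66, 1.33, -1.53] p [538.0, 444.0, 46.0]
top ball1_center []
top drum_mouth [([591.0, 260.0, 153.0], 0.61), ([393.0, 240.0, 2.0], 0.28)]
top lever_grip [([609.0, 237.0, 67.0], 0.59), ([503.0, 157.0, 208.0], 0.57), ([585.0, 221.0, 66.0], 0.55), ([634.0, 250.0, 65.0], 0.27)]
top cup [([498.0, 424.0, 177.0], 0.85), ([405.0, 113.0, 1.0], 0.74)]
top cup_rim [([497.0, 428.0, 266.0], 0.72), ([405.0, 118.0, 87.0], 0.7), ([635.0, 250.0, 65.0], 0.39)]
side ball1_center []
side drum_mouth [([598.0, 259.0, 154.0], 0.8)]
side lever_grip [([502.0, 155.0, 210.0], 0.93), ([496.0, 426.0, 174.0], 0.31)]
side cup [([496.0, 425.0, 172.0], 0.88)]
side cup_rim [([499.0, 424.0, 264.0], 0.86), ([406.0, 114.0, 88.0], 0.69)]
```

View pics/crop7.png

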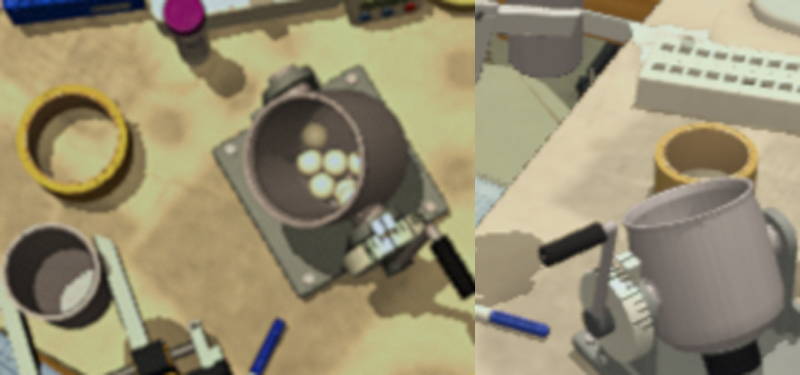

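The top view shows the balls in the drum at about (330,170), with the beaker at (55,270) empty apart from a light patch. Both views fit a tilt of 30°. Next I'll put the beaker down.

move_arm --deltas '[[[0,0,-0.45],[0,0,0]],[[0,0,-0.45],[0,0,0]],[[0,0,-0.45],[0,0,0]],[[0,0,-0.3],[0,0,0]],[[0,0,-0.03],[0,0,0]]]'

```text
time_s: 28.72
ee_pos: [538.3, 441.6, 44.6]
ee_rot: [-2.356, -0.42, -1.705]
wrist_force: [-0.1, -0.6, -0.3]
width: 61.9
gripper_force: 30.0
```

move_arm --deltas '[[[0,0,-0.025],[0,0,0]],[[0,0,-0.015],[0,0,0]],[[0,0,0],[0,0,0]],[[0,0,0],[0,0,0]]]'

```text
time_s: 29.22
ee_pos: [538.5, 441.7, 45.3]
ee_rot: [-2.35, -0.415, -1.709]
wrist_force: [0.7, 0.4, -2.1]
width: 61.8
gripper_force: 30.0
```

move_arm --deltas '[[[0,0,-0.015],[0,0,0]],[[0,0,0],[0,0,0]],[[0,0,0],[0,0,0]]]'

```text
time_s: 29.6
ee_pos: [538.4, 441.5, 42.5]
ee_rot: [-2.351, -0.416, -1.708]
wrist_force: [-0.8, 0.2, -0.8]
width: 61.8
gripper_force: 30.0
```

move_arm --deltas '[[[0,0,-0.01],[0,0,0]],[[0,0,0],[0,0,0]],[[0,0,0],[0,0,0]]]'

```text
time_s: 29.98
ee_pos: [538.5, 441.6, 42.5]
ee_rot: [-2.349, -0.416, -1.71]
wrist_force: [-2.4, -1.6, 4.4]
width: 62.0
gripper_force: 30.0
```

Contact with the worktop shows as +4 N. I'll release and back off along the tool axis.

move_arm --deltas '[[[0,0,0],[0,0,0]],[[0,0,0],[0,0,0]],[[0,0,0],[0,0,0]],[[0,0,0],[0,0,0]],[[0,0,0],[0,0,0]]]' --gripper -1

```text
time_s: 30.6
ee_pos: [538.4, 441.5, 41.4]
ee_rot: [-2.352, -0.416, -1.708]
wrist_force: [-0.1, -0.7, -0.1]
width: 93.9
gripper_force: 0.0
```

move_arm --deltas '[[[-0.15,-0.055,0.05],[0,0,0]],[[-0.179,-0.065,0.06],[0,0,0]],[[-0.179,-0.065,0.06],[0,0,0]],[[-0.179,-0.065,0.06],[0,0,0]],[[-0.179,-0.065,0.06],[0,0,0]]]'

```text
time_s: 31.22
ee_pos: [450.0, 409.5, 71.0]
ee_rot: [-2.351, -0.418, -1.707]
wrist_force: [-1.1, 0.4, 0.7]
width: 93.7
gripper_force: 0.0
```

move_arm --deltas '[[[0,0,0.2],[0,0,0]],[[0,0,0.3],[0,0,0]],[[0,0,0],[0,0,0]],[[0,0,0],[0,0,0]]]'

```text
time_s: 31.72
ee_pos: [451.0, 409.9, 120.1]
ee_rot: [-2.352, -0.417, -1.707]
wrist_force: [-0.1, -1.7, 0.5]
width: 94.1
gripper_force: 0.0
```

Run:
```python
from h import *
st()
for c in("top","side"):
    robot.get_image(c)
    for n in("drum_mouth","lever_grip","cup","cup_rim","tape_roll","film_roll","pen","ball1_center"): print(c,n,[(np.round(d["point"]).tolist(),round(d["p"],2)) for d in robot.landmark_of(n,c)])
    for d in robot.find_in("ball1_center",c): print(c,"ball",np.round(d["point"]),round(d["p"],2))
```

```text
t 31.73 q [1.046, 0.557, 2.578, 3.838, 1.251, -1.575] p [451.0, 409.9, 120.1] y [0.344, -0.939, -0.0] z [0.893, 0.327, -0.31] w 94.1 F [-0.1, -1.7, 0.5]
top drum_mouth [([588.0, 261.0, 154.0], 0.88), ([642.0, 451.0, -3.0], 0.38)]
top lever_grip [([500.0, 156.0, 209.0], 0.56)]
top cup [([499.0, 424.0, -2.0], 0.89), ([405.0, 112.0, 2.0], 0.74), ([578.0, 219.0, 87.0], 0.57)]
top cup_rim [([406.0, 114.0, 90.0], 0.85), ([609.0, 234.0, 68.0], 0.66), ([500.0, 425.0, 90.0], 0.61), ([640.0, 453.0, -7.0], 0.28)]
top tape_roll [([642.0, 452.0, -6.0], 0.7)]
top film_roll [([394.0, 239.0, 5.0], 0.87), ([604.0, 210.0, 79.0], 0.25)]
top pen [([434.0, 310.0, -0.0], 0.76), ([607.0, 241.0, -0.0], 0.71)]
top ball1_center [([593.0, 243.0, 59.0], 0.39)]
top ball [593. 243.  67.] 0.56
side drum_mouth []
side lever_grip [([500.0, 153.0, 210.0], 0.65)]
side cup [([495.0, 426.0, -1.0], 0.91), ([405.0, 117.0, -1.0], 0.73)]
side cup_rim [([497.0, 428.0, 92.0], 0.92), ([405.0, 112.0, 92.0], 0.78)]
side tape_roll [([643.0, 452.0, 0.0], 0.71)]
side film_roll [([390.0, 241.0, 0.0], 0.79), ([430.0, 308.0, 1.0], 0.27)]
side pen [([427.0, 310.0, 2.0], 0.83)]
side ball1_center []
side ball [432. 304.   9.] 0.65
```

Run:
```python
from h import *
for c in("side","top"):
    a=cv2.imread(f"pics/{c}0.png").astype(int); b=robot.get_image(c)[:,:,::-1].astype(int)
    D=(abs(a-b).max(2)>45).astype(np.uint8); D=cv2.morphologyEx(D,cv2.MORPH_OPEN,np.ones((3,3),np.uint8))
    n,_,st_,ce=cv2.connectedComponentsWithStats(D)
    print(c,"at pen",proj([432,304,11],c).round()); 
    for s,k in zip(st_[1:],ce[1:]):
        if s[4]>12: print(s[:5].tolist(),ray(k,c,11).round().tolist())
```

```text
side at pen [272. 289.]
[0, 0, 42, 40, 1093] [-661.0, 2141.0, 11.0]
[107, 54, 22, 9, 131] [-127.0, 1615.0, 11.0]
[115, 59, 29, 10, 144] [-67.0, 1546.0, 11.0]
[127, 63, 21, 13, 131] [-24.0, 1491.0, 11.0]
[104, 72, 15, 10, 103] [-115.0, 1439.0, 11.0]
[98, 74, 71, 52, 1150] [7.0, 1239.0, 11.0]
[27, 104, 21, 22, 322] [-288.0, 1163.0, 11.0]
[149, 113, 12, 30, 222] [96.0, 1038.0, 11.0]
[0, 120, 19, 24, 302] [-345.0, 1059.0, 11.0]
[24, 151, 17, 10, 119] [-227.0, 902.0, 11.0]
[48, 175, 20, 8, 82] [-126.0, 775.0, 11.0]
[156, 178, 107, 77, 3219] [274.0, 569.0, 11.0]
[50, 183, 27, 30, 476] [-85.0, 690.0, 11.0]
[82, 193, 75, 23, 1430] [60.0, 640.0, 11.0]
[213, 195, 11, 4, 34] [304.0, 651.0, 11.0]
[45, 204, 14, 9, 91] [-101.0, 637.0, 11.0]
[168, 210, 4, 5, 19] [190.0, 596.0, 11.0]
[36, 214, 48, 37, 1379] [-57.0, 541.0, 11.0]
[267, 228, 6, 4, 21] [431.0, 504.0, 11.0]
[113, 230, 16, 9, 99] [86.0, 523.0, 11.0]
[345, 234, 13, 7, 48] [616.0, 459.0, 11.0]
[272, 238, 25, 16, 228] [462.0, 442.0, 11.0]
[341, 238, 39, 38, 713] [631.0, 392.0, 11.0]
[376, 241, 5, 7, 28] [673.0, 430.0, 11.0]
[295, 254, 36, 18
[... 1599 characters left out ...]
461.0, 11.0]
[232, 358, 6, 4, 20] [281.0, 476.0, 11.0]
[93, 407, 12, 5, 44] [187.0, 756.0, 11.0]
[108, 409, 19, 16, 158] [173.0, 721.0, 11.0]
[140, 418, 6, 4, 21] [165.0, 664.0, 11.0]
[330, 424, 7, 14, 56] [136.0, 276.0, 11.0]
[115, 426, 40, 54, 648] [112.0, 667.0, 11.0]
[104, 428, 10, 12, 95] [138.0, 733.0, 11.0]
[175, 434, 31, 17, 218] [118.0, 565.0, 11.0]
[153, 441, 11, 21, 127] [106.0, 631.0, 11.0]
[37, 443, 74, 37, 1553] [86.0, 796.0, 11.0]
[192, 452, 7, 7, 35] [93.0, 556.0, 11.0]
[20, 457, 36, 23, 408] [66.0, 884.0, 11.0]
[391, 466, 18, 14, 124] [49.0, 149.0, 11.0]
[352, 471, 9, 9, 63] [49.0, 232.0, 11.0]
[362, 472, 5, 8, 27] [48.0, 216.0, 11.0]
[342, 477, 8, 3, 21] [44.0, 253.0, 11.0]
```

```bash
python3 -c "
from plant import robot
print(robot.job_done())"
```

```text
the job is handed in; nothing more can be done
None
```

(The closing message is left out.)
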